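# Check the fallen vial in the strain viewer

## Task

One of the corked glass vials on the free-spinning banding wheel has fallen over and must be checked for strain: lift it off, leaving the others standing and the rest of the bench undisturbed, and lay it gently, centred, across the two V rests of the strain viewer, then let go of it. Then pull the viewer's spring-return tint slide out by its knob until the pointer on top of the analyser head stands at the engraved line, and finish while still holding it there, so that a colleague can look through the eyepiece.

Things in the scene. Friction and masses are not known exactly. Their poses are not given: they have to be found in the camera images.
- vial_center (a point): Centre of the fallen vial, lying on the banding wheel: amber glass cylinder 26 mm in diameter, 76 mm long over all (68 mm of glass, then an 8 mm cork 19 mm in diameter at its +x end), about 45 g. Its x axis runs along the vial; the point is half-way along, on the axis, 13 mm above what it lies on. Either end may point either way in the rests.
- stand0_center (a point): Centre of a like vial that stands upright on the wheel (26 mm in diameter, 76 mm tall, centre 38 mm above the disc); must stay standing.
- stand1_center (a point): Second standing vial, same as stand0.
- stand2_center (a point): Third standing vial, same as stand0.
- wheel_top (a point): Centre of the top face of the banding wheel: a level bare-metal disc 230 mm in diameter on a fixed iron foot, top 45 mm above the bench; the disc turns freely and without end about this vertical axis when pushed.
- viewer: Strain viewer, fixed on the bench; origin on the bench under its V rests, z up. Front with the knob faces -x. White lamp house with lit round window: y +95 to +200 mm, x +-65 mm. White analyser head: y -95 to -150 mm, x +-60 mm, black eyepiece to y -184 mm. Both 130 mm high, open from above between them. Base plate x +-75 mm, 18 mm high.
- v_rest (a point): Where the vial's centre belongs when seated, 75 mm above the bench. Two aluminium V rests (90 degree, open upwards, 6 mm thick, 34 mm wide at the mouth, tops 74 mm above the bench) stand 20 mm either side of it along the viewer's x. The vial lies along the viewer's x across both. Between the rests 34 mm is free for fingers, down to a plate 70 by 50 mm, top 35 mm above the bench.
- knob (a point): Centre of the tint slide's black knob; moves with it. Cylinder along the viewer's x, 22 mm in diameter, 18 mm long, with a 5 mm flange 28 mm in diameter on its outer (-x) end; 95 mm above the bench and, at rest, 38 mm in front of the analyser head's front face, on a steel rod 8 mm in diameter. Free space round it; below it only the base plate, 77 mm down, reaching 15 mm out from the face.
- tint_slide (a joint): Travel of the tint slide (m): 0 at rest (fully in), grows as the knob is pulled straight out along the viewer's -x; 0.040 when the pointer stands at the engraved line; end stop at 0.055. A spring pulls it back in as soon as it is let go: about 4 N at rest, 8.3 N at the line.
- pointer (a point): Foot of the brass pointer (3 mm in x, 18 mm wide, 6 mm high) that rides with the slide along a slot in the top of the analyser head, 130 mm above the bench.
- mark (a point): Middle of the one engraved black line across the top of the analyser head (across the slot, along the viewer's y), 40 mm towards the viewer's -x from the pointer's rest place, 130 mm above the bench.
- jar_center (a point): Centre of an empty glass jar standing on the bench behind the work, 76 mm in diameter, 125 mm tall; leave alone.
- paddle_center (a point): Middle of a graphite paddle with a wooden handle lying on the bench in front of the work, 200 mm long, 45 mm wide, 18 mm high; leave alone.

How it is judged (in metres and radians):
On the way, in this order (a step that is already met when the one before it is completed fails the run):
1. the fallen vial is held in the fingers, clear of the banding wheel (contact force between vial and the fingers above 0.3 N and contact force between vial and disc below 0.02 N and height (world z) of vial_center above 0.083 m), for 0.2 s.
2. the vial lies in both V rests, released and still (horizontal distance between vial_center and v_rest below 0.012 m and z of vial_center in the frame of v_rest between -0.004 and 0.004 m and angle between the x axis of vial_center and the x axis of viewer, either way round below 0.17 rad and contact force between vial and the fingers below 0.05 N and linear speed of vial below 0.03 m/s), for 0.3 s.
3. the slide is held out at the line (value of joint tint_slide between 0.036 and 0.044 m and contact force between tint_slide and the fingers above 2 N), for 0.5 s.
At the end, for the whole second after the job is handed in: Still holding the slide: fingers bear on it with over 2 N, nothing else touches it, pointer within 4 mm of the line. Vial at rest in both V rests, untouched by the fingers, within 12 mm sideways and 4 mm in height of v_rest, along the viewer's x within 0.17 rad (all of step 2 and all of step 3 and contact force between tint_slide and vial below 0.05 N and contact force between tint_slide and jar below 0.05 N and contact force between tint_slide and paddle below 0.05 N and contact force between tint_slide and stand0 below 0.05 N and contact force between tint_slide and stand1 below 0.05 N and contact force between tint_slide and stand2 below 0.05 N); the arm keeps its last pose, push and grip.
It fails at once if a standing vial is knocked over or off the wheel (angle between any of stand0_center, stand1_center, stand2_center's own z axis and vertical above 0.5 rad or height (world z) of any of stand0_center, stand1_center, stand2_center below 0.06 m).
It fails at once if the fallen vial is dropped or flung (moves faster than 0.6 m/s out of the fingers, or drops below the wheel) ((contact force between vial and the fingers below 0.02 N and linear speed of vial above 0.6 m/s) or height (world z) of vial_center below 0.045 m).
It fails at once if the jar or the paddle is pushed away by more than 3 cm (distance of any of jar_center, paddle_center from where it was at the start of the episode above 0.03 m).
It also fails if it takes over 64 s, if anything falls off the work surface, if the arm or the gripper's body presses on something with over 40 N, if the wrist force passes 120 N, or if a joint passes its speed limit or range.

## Robot

A 6-joint arm with a two-finger parallel gripper is mounted at the origin on the work surface. World frame = base frame: x ahead of the robot, y to its left, z up, the work surface at z = 0. Lengths are in m, angles in degrees, forces in N, time in s.
With the tool pointing down it reaches from about 0.2 to 0.875 m from the base axis. Payload 3.4 kg.
Tool frame: the origin (TCP) lies midway between the tips of the shut fingers; the grasp point (between the pads) lies robot.grip_point_offset behind it (robot.grip_point_offset is the distance from the TCP to the grasp point, in m); z points along the fingers, x is the direction in which the jaws open and shut, and the axes are right-handed (so a half turn about z gives the same grasp; the last joint's range is limited). The gripper opens to 94 mm and grips with 3 to 60 N. Pads are 16 mm wide; open, the fingers measure 119 mm over their backs; the gripper's body (75 mm by 177 mm) begins 78 mm behind the grasp point.
Start: joints at [-81.36, 15.808, 86.224, -0, 77.962, -6.933], TCP at [0.154, -0.554, 0.182] pointing down, gripper open.
Joint ranges: [-165.64, 165.64], [-43.16, 119.46], [12.63, 154.43], [-67.54, 247.53], [6.08, 155.33], [-154.97, 154.97]. Speed limits (degrees/s): [147.25, 147.25, 180, 180, 180, 180].

## Interface

Orientations are given as a 3x3 rotation matrix whose columns are the frame's x, y, z axes.
In Python, from bench import robot gives the robot as it stands.
- The arm moves only by the tool drive_tool, never from a script. Its argument "moves" is a list of rows, each an object with "translation": the shift along the tool's x, y, z in mm, a list of three; "rotation": the turn, a rotation vector about the tool's x, y, z in degrees, a list of three; "claw": the closure, from 0 (fully open) to 1 (shut). A call has 1 to 10 rows; each row is the pose to reach, as a shift and turn from the pose commanded when the call began, along the tool's axes at that moment; what a row does not reach only later rows make up. A row lasts 1/8 s, in which the tool goes at most 62.5 mm and 10.7 degrees, less where a joint would pass 70% of its speed; a pose out of reach is approached as far as the arm can. A call with a gripper value outside its range is refused whole. The fingers move at their own pace and stop on an object; "force" is the grip in N (left out, the last holds). Time passes only in rows, so rows that repeat a pose let the fingers close. It gives the time, the measured TCP pose, the force and the opening at its end, in the units of the state.
- robot.read_state(): the state, without advancing time (a new reading comes with each control period).
- robot.capture(name): name is "scene" or "top" or "wrist"; returns a dict with "image" (420x560x3 uint8, blue, green, red), "camera_matrix" (3x3 intrinsics, pixels), "T" (4x4, takes a point from camera to world coordinates); the wrist camera has in their place "hand_eye" (4x4, takes a point from camera to tool coordinates, whose origin is the TCP and whose axes are the tool frame's). Camera axes: x right, y down, z forward; pixel columns grow to the right and rows downward; lengths in m; the calibration is good to about 2 mm. A picture is of the moment at which its call begins: read the wrist's pose just before it. There is no depth.
- robot.hand_in(): hands the job in, once; it reports no verdict.
The state is a dict: "clock": time; "joint_pos": joint angles; "joint_velocities": joint speeds; "joint_torque": joint torques, N m; "tcp_pos": TCP position; "eef_rot": TCP orientation; "wrist_force": force on the tool from outside, world axes, zero at the start; "wrist_torque": the same for the moment, N m; "width": opening from 0.0 (shut) to 1.0 (fully open).
Only numpy, scipy, OpenCV 4.12 (cv2) and the standard library are available. Lean on these libraries where they do the work, as an engineer would, in place of code of your own. Each camera call takes 0.05 s, during which the arm holds its last target.

## Working session

There is one attempt and no reset: what is moved stays moved. The work goes in short steps, Python scripts to look and compute and a tool call to move; the robot and the scene stay as the last step left them, time stands still between calls to the robot, and variables do not carry over. Pictures are saved under pics/ and viewed, and the job is handed in when it is done.

Besides the shell and the picture viewer there is one more tool, called as a command line: name --argument value ..., lists and objects as JSON in quotes. drive_tool: Moves the arm, as the interface text tells. Its arguments: {"type":"object","properties":{"moves":{"type":"array","items":{"type":"object","properties":{"translation":{"type":"array","items":{"type":"number"}},"rotation":{"type":"array","items":{"type":"number"}},"claw":{"type":"number"}}}},"force":{"type":"number"}},"required":["moves"]}

```bash
mkdir -p pics; ls; python3 - <<'E'
from bench import robot
import cv2
print(robot.grip_point_offset)
print(robot.read_state())
for n in("scene","top","wrist"):
    c=robot.capture(n); cv2.imwrite(f"pics/{n}0.png",c["image"]); print(n,c["camera_matrix"].tolist(),{k:v.round(4).tolist() for k,v in c.items() if k in("T","hand_eye")})
E
```

```text
pics
0.0188
{'clock': 0.0, 'joint_pos': array([-8.13588925e+01,  1.58462303e+01,  8.62922876e+01, -1.00422829e-03,
        7.79607706e+01, -6.93326418e+00]), 'joint_velocities': array([-0.01964476, -0.0202625 , -0.03742322,  0.03243758,  0.12479577,
        0.06061723]), 'joint_torque': array([-3.07538729e-03, -4.04594707e+01, -2.37234503e+01,  6.96011167e-02,
        3.43204814e-02, -1.16882079e-04]), 'tcp_pos': array([ 0.1542764 , -0.55331252,  0.18113901]), 'eef_rot': array([[ 2.68492270e-01, -9.63281799e-01, -2.77307604e-04],
       [-9.63280299e-01, -2.68492345e-01,  1.71066440e-03],
       [-1.72230685e-03, -1.92175216e-04, -9.99998498e-01]]), 'wrist_force': array([-0.2282092 ,  0.08081526,  0.48173733]), 'wrist_torque': array([-0.04443296, -0.02821949, -0.02640274]), 'width': 0.9979311584060847}
scene [[388.46648347376845, 0.0, 280.1296729755443], [0.0, 388.46648347376845, 210.09409300120083], [0.0, 0.0, 1.0]] {'T': [[0.4487, 0.5432, -0.7097, 1.0863], [0.8937, -0.2769, 0.3531, -0.2698], [-0.0047, -0.7927, -0.6096, 0.5502], [0.0, 0.0, 0.0, 1.0]]}
top [[482.44972909371234, 0.0, 283.7695289767468], [0.0, 482.44972909371234, 206.16971900716877], [0.0, 0.0, 1.0]] {'T': [[-0.0272, -0.9831, 0.181, 0.377], [-0.9996, 0.0261, -0.0086, -0.0135], [0.0037, -0.1812, -0.9834, 1.1206], [0.0, 0.0, 0.0, 1.0]]}
wrist [[300.52493478408564, 0.0, 279.9834457547632], [0.0, 300.52493478408564, 215.52789230942622], [0.0, 0.0, 1.0]] {'hand_eye': [[1.0, -0.0004, -0.0003, -0.0004], [0.0004, 0.9652, 0.2616, -0.0763], [0.0002, -0.2616, 0.9652, -0.2029], [0.0, 0.0, 0.0, 1.0]]}
```

View pics/scene0.png

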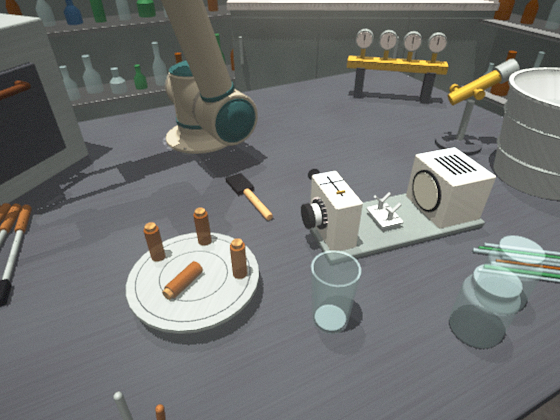

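View pics/top0.png

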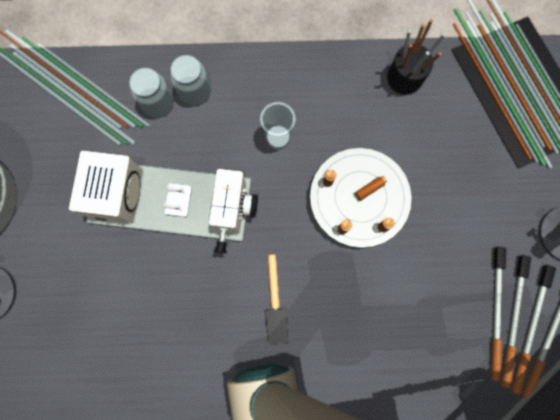

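View pics/wrist0.png

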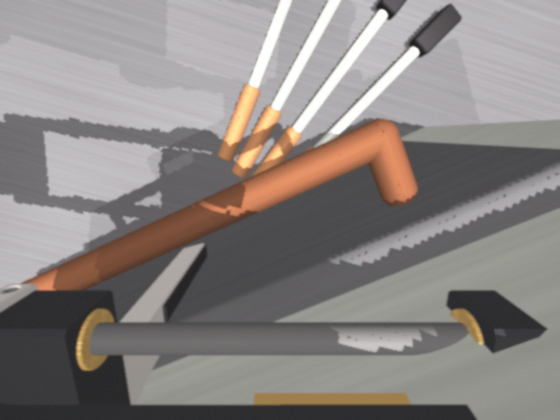

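```bash
cat > h.py <<'E'
import numpy as np, cv2
from bench import robot
def ray(c,uv,T=None):
    T=c["T"] if T is None else T
    uv=np.atleast_2d(np.float64(uv)); d=np.c_[uv,np.ones(len(uv))]@np.linalg.inv(c["camera_matrix"]).T
    return T[:3,3],d@T[:3,:3].T
def onz(c,uv,z,T=None):
    o,d=ray(c,uv,T); return o+d*((z-o[2])/d[:,2])[:,None]
def proj(c,P,T=None):
    T=c["T"] if T is None else T
    p=(np.atleast_2d(P)-T[:3,3])@T[:3,:3]; q=p@c["camera_matrix"].T; return q[:,:2]/q[:,2:]
def wristT(s,c):
    B=np.eye(4);B[:3,:3]=s["eef_rot"];B[:3,3]=s["tcp_pos"];return B@c["hand_eye"]
def tri(c1,u1,c2,u2):
    (a,d),(b,e)=ray(c1,u1),ray(c2,u2);d=d[0];e=e[0]
    t=np.linalg.lstsq(np.c_[d,-e],b-a,rcond=None)[0];p=a+t[0]*d;q=b+t[1]*e
    return (p+q)/2,np.linalg.norm(p-q)
E
python3 - <<'E'
import cv2
a=cv2.imread("pics/top0.png")
cv2.imwrite("pics/t_view.png",cv2.resize(a[130:270,60:270],None,fx=3.8,fy=3.8,interpolation=cv2.INTER_CUBIC))
cv2.imwrite("pics/t_wheel.png",cv2.resize(a[140:255,300:420],None,fx=5,fy=5,interpolation=cv2.INTER_CUBIC))
b=cv2.imread("pics/scene0.png")
cv2.imwrite("pics/s_view.png",cv2.resize(b[140:270,295:500],None,fx=3.8,fy=3.8,interpolation=cv2.INTER_CUBIC))
E
```

```text
(no output)
```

View pics/t_view.png

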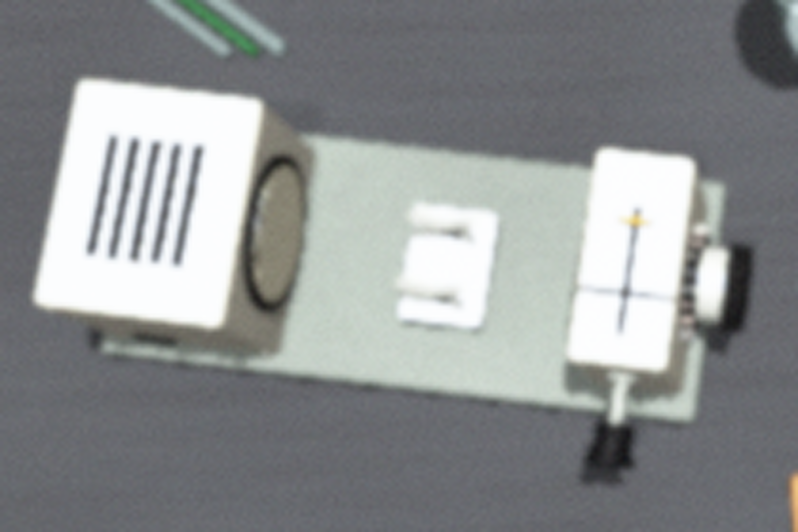

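View pics/t_wheel.png

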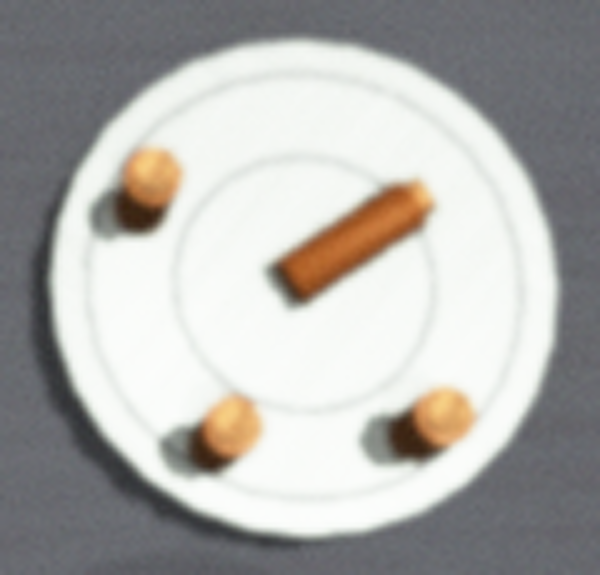

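View pics/s_view.png

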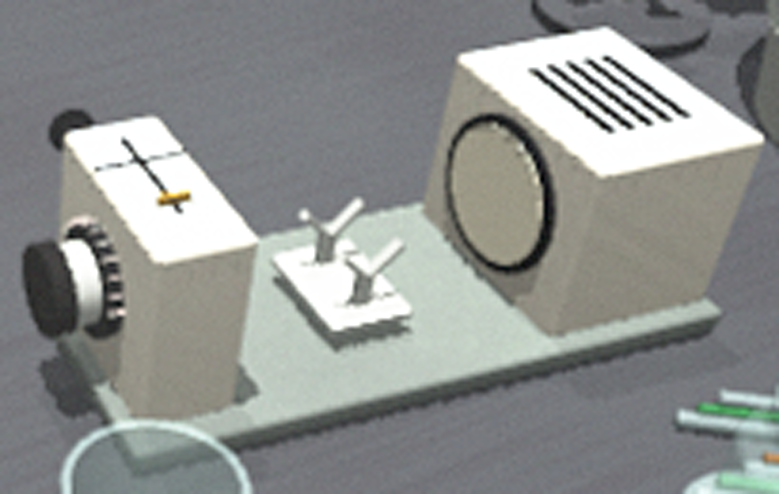

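```bash
cat > m1.py <<'E'
from h import *
c=robot.capture("top"); a=c["image"]; np.save
f=lambda p,s,o:(np.float64(p)+.5)/s-.5+np.float64(o)
# read corners in the x3.8 crop: head, lamp (world +x is up, +y left)
px=f([[597,148],[695,155],[667,370],[567,362],[80,79],[264,97],[225,328],[33,305]],3.8,(60,130))
V=np.float64([[60,-95],[60,-150],[-60,-150],[-60,-95],[65,200],[65,95],[-65,95],[-65,200]])/1e3
W=onz(c,px,.13)[:,:2]
vm,wm=V.mean(0),W.mean(0);H=(V-vm).T@(W-wm);th=np.arctan2(H[0,1]-H[1,0],H[0,0]+H[1,1])
R=np.array([[np.cos(th),-np.sin(th)],[np.sin(th),np.cos(th)]]);t=wm-R@vm
print("viewer",t,np.degrees(th));print(((W-t)@R-V).round(4)*1e3)
for n,p,z in [("ptr",(636,221),.133),("mark",(625,293),.13),("knobflange",(606,455),.095)]:
    q=onz(c,f(p,3.8,(60,130)),z)[0];print(n,q,"in viewer",(q[:2]-t)@R)
# wheel
hsv=cv2.cvtColor(a,cv2.COLOR_BGR2HSV)
g=a.min(2); m=np.zeros_like(g); m[140:255,300:420]=(g[140:255,300:420]>150)*255
cn=max(cv2.findContours(m,cv2.RETR_EXTERNAL,cv2.CHAIN_APPROX_NONE)[0],key=cv2.contourArea)
el=cv2.fitEllipse(cv2.convexHull(cn));print("wheel el",el,onz(c,el[0],.045))
cw=onz(c,cv2.convexHull(cn)[:,0],.045)[:,:2];print(cv2.minEnclosingCircle(cw.astype(np.float32)))
o=((hsv[...,1]>90)*255).astype(np.uint8); mm=np.zeros_like(o);mm[140:255,300:420]=o[140:255,300:420]
for k in cv2.findContours(mm,cv2.RETR_EXTERNAL,cv2.CHAIN_APPROX_NONE)[0]:
    if cv2.contourArea(k)<40: continue
    r=cv2.minAreaRect(k);print(cv2.contourArea(k),r)
for n,p in [("s0",(153,178)),("s1",(231,428)),("s2",(443,418))]:
    print(n,onz(c,f(p,5,(300,140)),.121)[0])
e=onz(c,f([[292,282],[422,196]],5,(300,140)),.058);print("vial ends",e,np.linalg.norm(e[1]-e[0]),e.mean(0))
# jar, paddle
for p in [(278,118)]: print("jar top",onz(c,p,.125))
print("paddle",onz(c,[[273,255],[278,342]],.015))
E
python3 m1.py
```

```text
viewer [0.59890787 0.21922032] -8.22382903799449
[[-0.8  0.9]
 [ 1.6  1.1]
 [ 0.   0.4]
 [-2.   0.1]
 [-0.2 -0.9]
 [ 1.5  0. ]
 [-0.2 -1.6]
 [ 0.1 -0. ]]
ptr [0.60107509 0.09578408 0.133     ] in viewer [ 0.01980133 -0.12185693]
mark [0.5614234  0.10238878 0.13      ] in viewer [-0.02038736 -0.12099194]
knobflange [0.47607922 0.11754181 0.095     ] in viewer [-0.10702143 -0.11820241]
wheel el ((360.51104736328125, 197.08558654785156), (98.87826538085938, 102.237060546875), 119.33746337890625) [[ 0.59136582 -0.19803545  0.045     ]]
((0.5935397744178772, -0.19779163599014282), 0.11628376692533493)
107.5 ((344.300048828125, 226.1000213623047), (10.28591251373291, 13.86362075805664), 63.43495178222656)
124.0 ((385.60003662109375, 224.20001220703125), (9.838698387145996, 16.099689483642578), 63.43495178222656)
262.0 ((370.6970520019531, 187.2382354736328), (9.433669090270996, 32.9794921875), 57.528804779052734)
118.5 ((328.5000305175781, 177.50003051757812), (10.28591251373291, 15.652474403381348), 26.56505012512207)
s0 [ 0.62550397 -0.12299396  0.121     ]
s1 [ 0.51706518 -0.15083767  0.121     ]
s2 [ 0.51892297 -0.23989107  0.121     ]
vial ends [[ 0.59141324 -0.19029358  0.058     ]
 [ 0.62958367 -0.25139155  0.058     ]] 0.07204125980753649 [ 0.61049846 -0.22084257  0.058     ]
jar top [[ 0.75519222 -0.01490196  0.125     ]]
paddle [[ 0.46761362  0.00461902  0.015     ]
 [ 0.27497771 -0.00200215  0.015     ]]
```

```bash
python3 - <<'E'
from h import *
s=robot.read_state(); c=robot.capture("scene"); t=s["tcp_pos"]
print(proj(c,[t,t+[0,0,.1],t+[0,0,.25]]))
ct=robot.capture("top");print(proj(ct,[t,t+[0,0,.2]]))
w=robot.capture("wrist");T=wristT(s,w);R=s["eef_rot"]
print(T[:3,3],proj(w,[t,t+R@[.047,0,0],t+R@[-.047,0,0],t+R@[.047,0,-.05],t+R@[-.047,0,-.05]],T))
cv2.imwrite("pics/w1.png",cv2.resize(w["image"],(800,600)))
E
```

```text
[[ -50.98025111  143.18958732]
 [ -79.07032184   95.09826736]
 [-131.34014853    5.61024207]]
[[578.48027297 409.91631115]
 [662.84855455 442.59497135]]
[ 0.22768478 -0.53287062  0.38431246] [[280.69793614 244.12438899]
 [346.16677507 244.10241946]
 [215.23877405 244.14635528]
 [365.21576339 275.80385083]
 [196.56637444 275.85440809]]
```

View pics/w1.png

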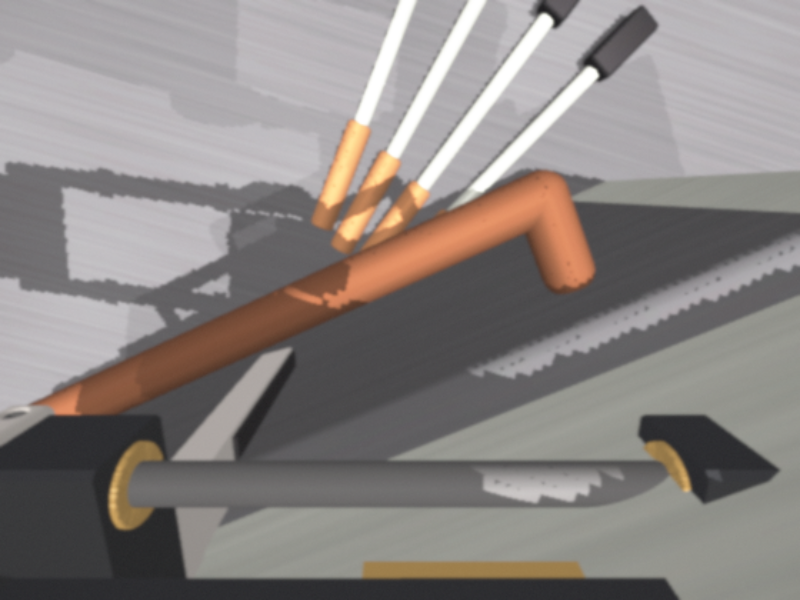

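drive_tool --moves '[{"translation":[0,0,-40]},{"translation":[0,0,-80]},{"translation":[0,0,-120]},{"translation":[0,0,-160]},{"translation":[0,0,-200]},{"translation":[0,0,-240]}]'

```text
$.moves[0]: bad value
```

drive_tool --force 20 --moves '[{"translation":[0,0,-40],"rotation":[0,0,0],"claw":0},{"translation":[0,0,-80],"rotation":[0,0,0],"claw":0},{"translation":[0,0,-120],"rotation":[0,0,0],"claw":0},{"translation":[0,0,-160],"rotation":[0,0,0],"claw":0},{"translation":[0,0,-200],"rotation":[0,0,0],"claw":0},{"translation":[0,0,-220],"rotation":[0,0,0],"claw":0}]'

```text
clock: 1.1
tcp_pos: [0.1544, -0.5544, 0.4046]
eef_rot: [[0.268, -0.963, 0.001], [-0.963, -0.268, -0.004], [0.004, 0.0, -1.0]]
wrist_force: [-0.0, -0.1, -0.2]
width: 0.999
```

drive_tool --moves '[{"translation":[-20,-53,0],"rotation":[0,0,-10],"claw":0},{"translation":[-40,-106,0],"rotation":[0,0,-20],"claw":0},{"translation":[-60,-158,0],"rotation":[0,0,-30],"claw":0},{"translation":[-80,-211,0],"rotation":[0,0,-40],"claw":0},{"translation":[-100,-264,20],"rotation":[0,0,-50],"claw":0},{"translation":[-120,-317,40],"rotation":[0,0,-60],"claw":0},{"translation":[-140,-370,70],"rotation":[0,0,-70],"claw":0},{"translation":[-160,-422,100],"rotation":[0,0,-80],"claw":0},{"translation":[-180,-475,130],"rotation":[0,0,-90],"claw":0},{"translation":[-199,-528,150],"rotation":[0,0,-100],"claw":0}]'

```text
clock: 2.35
tcp_pos: [0.6095, -0.2199, 0.251]
eef_rot: [[0.9, 0.437, -0.001], [0.437, -0.9, -0.0], [-0.001, -0.0, -1.0]]
wrist_force: [0.1, -0.6, 0.4]
width: 1.001
```

drive_tool --moves '[{"translation":[0,0,0],"rotation":[0,0,-6],"claw":0.4},{"translation":[0,0,0],"rotation":[0,0,-6],"claw":0.4}]'

```text
clock: 2.6
tcp_pos: [0.6089, -0.2205, 0.2516]
eef_rot: [[0.852, 0.524, -0.001], [0.524, -0.852, 0.0], [-0.001, -0.001, -1.0]]
wrist_force: [-0.6, 0.0, -0.5]
width: 0.823
```

```bash
python3 - <<'E'
from h import *
s=robot.read_state();w=robot.capture("wrist");print(s["joint_pos"].round(1),s["tcp_pos"],s["eef_rot"].round(3),s["width"])
cv2.imwrite("pics/w2.png",w["image"])
t=robot.capture("top");cv2.imwrite("pics/t2.png",t["image"])
E
```

```text
[-26.   20.8  69.2  -0.   90.1 -57.6] [ 0.608932   -0.22046528  0.25163323] [[ 0.852  0.524 -0.001]
 [ 0.524 -0.852  0.   ]
 [-0.001 -0.001 -1.   ]] 0.8226169197437766
```

View pics/w2.png

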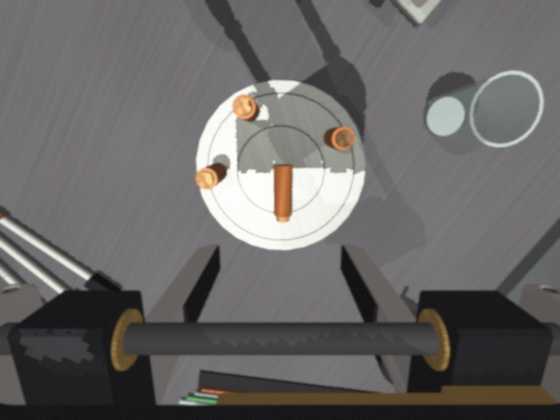

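```bash
cat > m2.py <<'E'
from h import *
s=robot.read_state();w=robot.capture("wrist");T=wristT(s,w);a=w["image"]
hsv=cv2.cvtColor(a,cv2.COLOR_BGR2HSV)
m=((hsv[...,1]>110)&(hsv[...,0]<25)).astype(np.uint8)*255; m[250:]=0
for k in cv2.findContours(m,cv2.RETR_EXTERNAL,cv2.CHAIN_APPROX_NONE)[0]:
    if cv2.contourArea(k)<60: continue
    r=cv2.minAreaRect(k); b=cv2.boxPoints(r)
    if max(r[1])>45:
        p=onz(w,b,.058,T)[:,:2]; e=[(p[i]+p[(i+1)%4])/2 for i in range(4)]
        pr=max([(e[0],e[2]),(e[1],e[3])],key=lambda q:np.linalg.norm(q[0]-q[1])); d=pr[1]-pr[0]
        c=(pr[0]+pr[1])/2;print("vial",r,c,"len",np.linalg.norm(d),"ang",np.degrees(np.arctan2(d[1],d[0])))
        print("tool-frame offset",s["eef_rot"].T@(np.r_[c,.058]-s["tcp_pos"])*1e3)
    else: print(r, "stand",onz(w,r[0],.121,T)[0])
E
python3 m2.py
```

```text
vial ((282.9999694824219, 191.49998474121094), (15.999998092651367, 54.99999237060547), 0.0) [ 0.61176164 -0.21830013] len 0.07489580300368245 ang -58.42079016218614
tool-frame offset [  4.45523026  -1.0931503  194.70297393]
((211.13998413085938, 174.52000427246094), (19.80000114440918, 30.799999237060547), 53.13010025024414) stand [ 0.52628931 -0.23311569  0.121     ]
((339.5, 137.0), (22.0, 29.0), 90.0) stand [ 0.62527847 -0.12530814  0.121     ]
((245.5, 107.0), (24.0, 23.0), 90.0) stand [ 0.52376643 -0.15160795  0.121     ]
```

drive_tool --moves '[{"translation":[3,0,40],"rotation":[0,0,0],"claw":0.4},{"translation":[3,0,75],"rotation":[0,0,0],"claw":0.4},{"translation":[3,0,100],"rotation":[0,0,0],"claw":0.4},{"translation":[3,0,110],"rotation":[0,0,0],"claw":0.4},{"translation":[3,0,110],"rotation":[0,0,0],"claw":0.4}]'

```text
clock: 3.38
tcp_pos: [0.611, -0.2201, 0.1427]
eef_rot: [[0.853, 0.523, 0.0], [0.523, -0.853, -0.0], [0.0, 0.0, -1.0]]
wrist_force: [0.3, -0.2, -0.4]
width: 0.601
```

```bash
python3 m2.py; python3 - <<'E'
from h import *
w=robot.capture("wrist");cv2.imwrite("pics/w3.png",w["image"])
s=robot.read_state();print(s["tcp_pos"],s["width"])
E
```

```text
vial ((281.0, 212.0), (74.0, 24.0), 90.0) [ 0.61169163 -0.21866064] len 0.07562624688923424 ang -58.473910954965824
tool-frame offset [ 1.34471476 -0.83736388 84.65127111]
vial ((180.95205688476562, 192.70550537109375), (30.781824111938477, 52.083316802978516), 69.44395446777344) [ 0.51804426 -0.25209801] len 0.05213716600532576 ang -128.28573970602818
tool-frame offset [-95.97353092 -21.25910449  84.64573923]
vial ((362.0, 138.5), (33.0, 48.0), 90.0) [ 0.63839885 -0.1185648 ] len 0.044513019940173516 ang -148.52533544664576
tool-frame offset [ 76.41715755 -72.2277132   84.6425727 ]
((227.4678955078125, 92.94036865234375), (44.92205810546875, 35.248008728027344), 16.699243545532227) stand [ 0.52565374 -0.15021656  0.121     ]
[ 0.61188998 -0.22022633  0.14385345] 0.5993915930635336
```

View pics/w3.png

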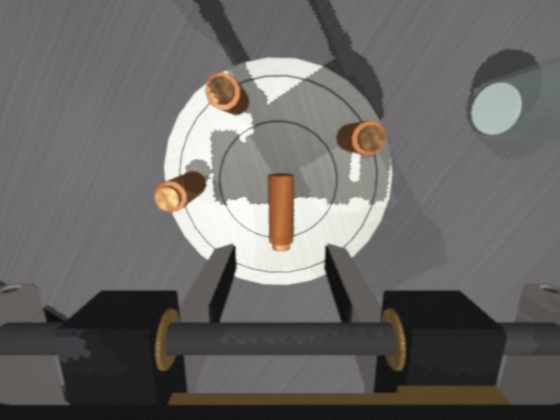

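drive_tool --force 12 --moves '[{"translation":[1,-1,20],"rotation":[0,0,0],"claw":0.4},{"translation":[1,-1,40],"rotation":[0,0,0],"claw":0.4},{"translation":[1,-1,60],"rotation":[0,0,0],"claw":0.4},{"translation":[1,-1,80],"rotation":[0,0,0],"claw":0.4},{"translation":[1,-1,90],"rotation":[0,0,0],"claw":0.4},{"translation":[1,-1,94],"rotation":[0,0,0],"claw":0.4},{"translation":[1,-1,94],"rotation":[0,0,0],"claw":0.4}]'

```text
clock: 4.35
tcp_pos: [0.612, -0.2184, 0.049]
eef_rot: [[0.852, 0.523, 0.001], [0.523, -0.852, -0.001], [0.001, 0.001, -1.0]]
wrist_force: [-0.5, 0.4, -0.0]
width: 0.599
```

drive_tool --force 12 --moves '[{"translation":[0,0,0],"rotation":[0,0,0],"claw":0.6},{"translation":[0,0,0],"rotation":[0,0,0],"claw":0.68},{"translation":[0,0,0],"rotation":[0,0,0],"claw":0.72},{"translation":[0,0,0],"rotation":[0,0,0],"claw":0.76},{"translation":[0,0,0],"rotation":[0,0,0],"claw":0.8},{"translation":[0,0,0],"rotation":[0,0,0],"claw":1},{"translation":[0,0,0],"rotation":[0,0,0],"claw":1}]'

```text
clock: 5.22
tcp_pos: [0.6115, -0.2182, 0.0484]
eef_rot: [[0.852, 0.524, 0.0], [0.524, -0.852, -0.0], [-0.0, 0.0, -1.0]]
wrist_force: [0.1, 1.0, 0.0]
width: 0.025
```

drive_tool --moves '[{"translation":[0,0,-5],"rotation":[0,0,0],"claw":1},{"translation":[0,0,-20],"rotation":[0,0,0],"claw":1},{"translation":[0,0,-45],"rotation":[0,0,0],"claw":1},{"translation":[0,0,-70],"rotation":[0,0,0],"claw":1},{"translation":[0,0,-95],"rotation":[0,0,0],"claw":1},{"translation":[0,0,-120],"rotation":[0,0,0],"claw":1},{"translation":[0,0,-145],"rotation":[0,0,0],"claw":1},{"translation":[0,0,-150],"rotation":[0,0,0],"claw":1}]'

```text
clock: 6.22
tcp_pos: [0.6127, -0.2187, 0.2015]
eef_rot: [[0.852, 0.524, 0.005], [0.524, -0.852, -0.002], [0.003, 0.004, -1.0]]
wrist_force: [0.7, 0.5, -0.5]
width: 0.007
```

```bash
python3 - <<'E'
from h import *
w=robot.capture("wrist");cv2.imwrite("pics/w4.png",w["image"])
s=robot.read_state();print(s["tcp_pos"],s["width"],s["eef_rot"].round(3))
# move to above v_rest
th=np.radians(-8.22);d=np.array([.599,.2192,.20])-s["tcp_pos"];print(s["eef_rot"].T@d*1e3, "yaw now",np.degrees(np.arctan2(s["eef_rot"][1,0],s["eef_rot"][0,0])))
E
```

```text
[ 0.61235376 -0.21857907  0.20071891] 0.004425950541474043 [[ 0.852  0.524  0.003]
 [ 0.524 -0.852 -0.002]
 [ 0.002  0.003 -1.   ]]
[ 2.17851887e+02 -3.79960389e+02 -1.02799837e-01] yaw now 31.575490666990984
```

View pics/w4.png

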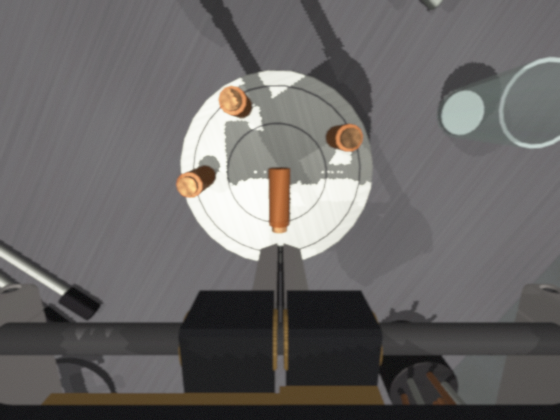

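```bash
python3 m2.py; python3 - <<'E'
from h import *
t=robot.capture("top");cv2.imwrite("pics/t4.png",t["image"])
t=robot.capture("scene");cv2.imwrite("pics/s4.png",t["image"])
s=robot.read_state();print(proj(t,[s["tcp_pos"],[.6117,-.2187,.058]]))
E
```

```text
vial ((279.0, 200.5), (63.0, 20.0), 90.0) [ 0.61221055 -0.21928709] len 0.07583718938864166 ang -58.49961418192436
tool-frame offset [-7.82333273e-01  5.35278059e-02  1.42718582e+02]
((196.16586303710938, 182.30731201171875), (24.19937515258789, 39.4104118347168), 69.775146484375) stand [ 0.52844611 -0.23234319  0.121     ]
((344.5, 138.0), (26.0, 35.0), 90.0) stand [ 0.6247805  -0.12562112  0.121     ]
((235.5500030517578, 101.35000610351562), (32.25522994995117, 26.879358291625977), 18.434947967529297) stand [ 0.52495754 -0.15017847  0.121     ]
[[167.6564504  214.81701151]
 [182.28404799 280.19712871]]
```

View pics/s4.png

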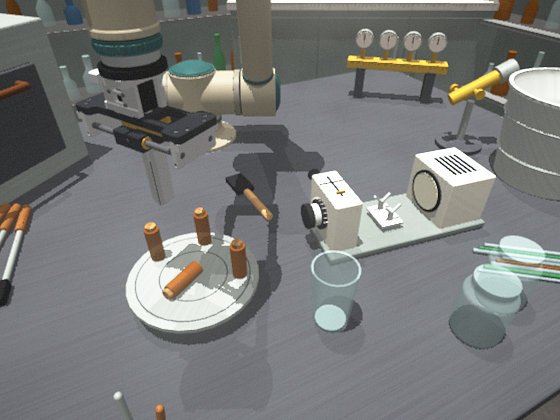

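View pics/t4.png

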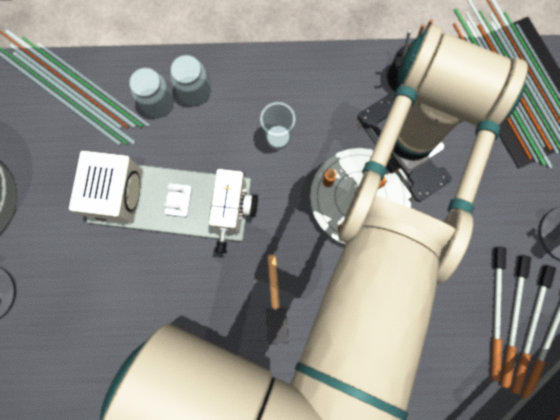

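```bash
python3 - <<'E'
from h import *
s=robot.read_state();w=robot.capture("wrist");T=wristT(s,w);R=s["eef_rot"];t=s["tcp_pos"]
sc=robot.capture("scene")
pts=[t+R@np.array([x,0,z]) for z in(0,-.02,-.04) for x in (-.012,0,.012)]
print(proj(w,pts,T).round(0).tolist());print(proj(sc,pts).round(0).tolist())
cv2.imwrite("pics/w5.png",cv2.resize(w["image"][200:320,220:340],None,fx=5,fy=5,interpolation=cv2.INTER_CUBIC))
cv2.imwrite("pics/s5.png",cv2.resize(sc["image"][130:250,110:230],None,fx=5,fy=5,interpolation=cv2.INTER_CUBIC))
E
```

```text
[[263.0, 244.0], [280.0, 244.0], [296.0, 244.0], [261.0, 255.0], [280.0, 255.0], [298.0, 255.0], [259.0, 268.0], [280.0, 268.0], [300.0, 268.0]]
[[162.0, 212.0], [168.0, 215.0], [174.0, 217.0], [159.0, 201.0], [165.0, 204.0], [171.0, 207.0], [156.0, 190.0], [162.0, 193.0], [169.0, 195.0]]
```

View pics/w5.png

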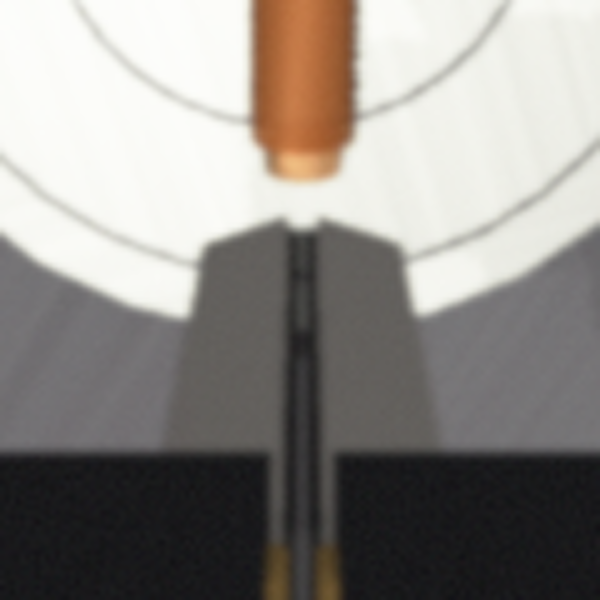

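View pics/s5.png

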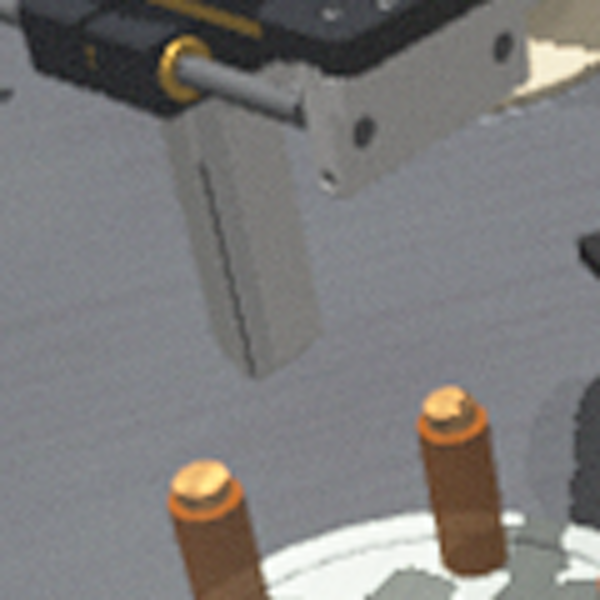

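```bash
python3 - <<'E'
from h import *
from scipy.optimize import least_squares
s=robot.read_state();w=robot.capture("wrist");T=wristT(s,w);R=s["eef_rot"];t=s["tcp_pos"]
sc=robot.capture("scene")
def f(p):
    h,z,x=p
    return np.r_[proj(w,t+R@[x,-h,z],T)[0]-[280,243.8],proj(sc,t+R@[x,h,z])[0]-[160.6,205]]
r=least_squares(f,[.008,0,0],x_scale=.01);print(r.x,r.fun)
E
```

```text
[ 0.00919269 -0.02378642  0.00035302] [ 0.10329311  0.26029677 -0.48286307  0.37476053]
```

drive_tool --force 12 --moves '[{"translation":[-0.5,0,0],"rotation":[0,0,0],"claw":0.4},{"translation":[-0.5,0,10],"rotation":[0,0,0],"claw":0.4},{"translation":[-0.5,0,25],"rotation":[0,0,0],"claw":0.4},{"translation":[-0.5,0,50],"rotation":[0,0,0],"claw":0.4},{"translation":[-0.5,0,85],"rotation":[0,0,0],"claw":0.4},{"translation":[-0.5,0,115],"rotation":[0,0,0],"claw":0.4},{"translation":[-0.5,0,140],"rotation":[0,0,0],"claw":0.4},{"translation":[-0.5,0,154],"rotation":[0,0,0],"claw":0.4},{"translation":[-0.5,0,160],"rotation":[0,0,0],"claw":0.4},{"translation":[-0.5,0,160],"rotation":[0,0,0],"claw":0.4}]'

```text
clock: 7.88
tcp_pos: [0.6113, -0.2185, 0.0384]
eef_rot: [[0.852, 0.524, 0.0], [0.524, -0.852, -0.0], [0.0, 0.0, -1.0]]
wrist_force: [0.0, -0.2, 0.8]
width: 0.602
```

```bash
python3 - <<'E'
from h import *
s=robot.read_state();w=robot.capture("wrist");sc=robot.capture("scene");print(s["tcp_pos"],s["wrist_force"],s["width"])
cv2.imwrite("pics/w6.png",cv2.resize(w["image"][170:320,200:360],None,fx=4,fy=4,interpolation=cv2.INTER_CUBIC))
cv2.imwrite("pics/s6.png",cv2.resize(sc["image"][200:320,120:270],None,fx=5,fy=5,interpolation=cv2.INTER_CUBIC))
E
```

```text
[ 0.61130183 -0.21854074  0.03844384] [ 0.03314571 -0.21873077  0.83766167] 0.6022826908538644
```

View pics/w6.png

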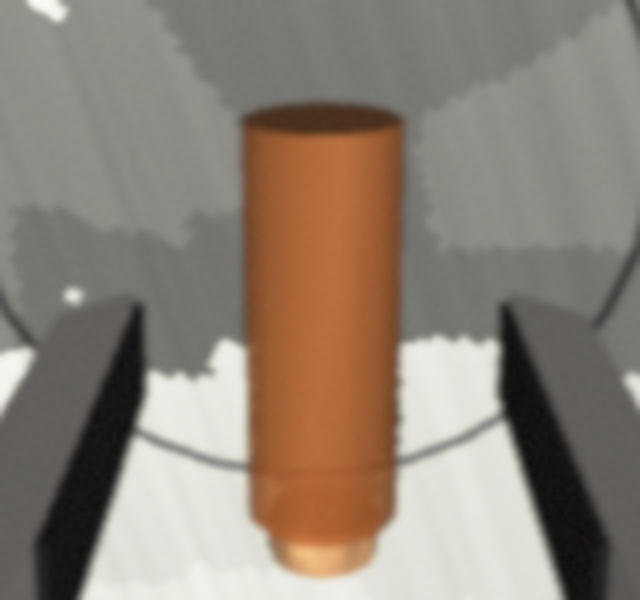

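View pics/s6.png

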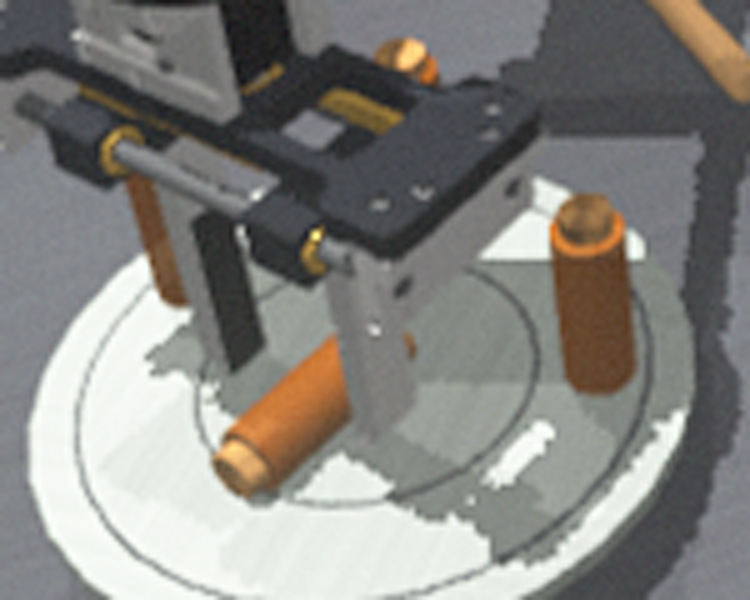

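drive_tool --moves '[{"translation":[0.5,0,2],"rotation":[0,0,0],"claw":0.4},{"translation":[0.5,0,4],"rotation":[0,0,0],"claw":0.4},{"translation":[0.5,0,6],"rotation":[0,0,0],"claw":0.4},{"translation":[0.5,0,8],"rotation":[0,0,0],"claw":0.4},{"translation":[0.5,0,8],"rotation":[0,0,0],"claw":0.4}]'

```text
clock: 8.6
tcp_pos: [0.6113, -0.2181, 0.0301]
eef_rot: [[0.852, 0.524, -0.0], [0.524, -0.852, 0.0], [-0.0, -0.0, -1.0]]
wrist_force: [0.8, 0.4, 0.3]
width: 0.599
```

```bash
python3 - <<'E'
from h import *
s=robot.read_state();sc=robot.capture("scene");print(s["tcp_pos"],s["wrist_force"],s["width"])
cv2.imwrite("pics/s7.png",cv2.resize(sc["image"][200:320,120:270],None,fx=5,fy=5,interpolation=cv2.INTER_CUBIC))
E
```

```text
[ 0.61134941 -0.21812849  0.03009913] [0.84193568 0.43139333 0.33858357] 0.5988973921927853
```

View pics/s7.png

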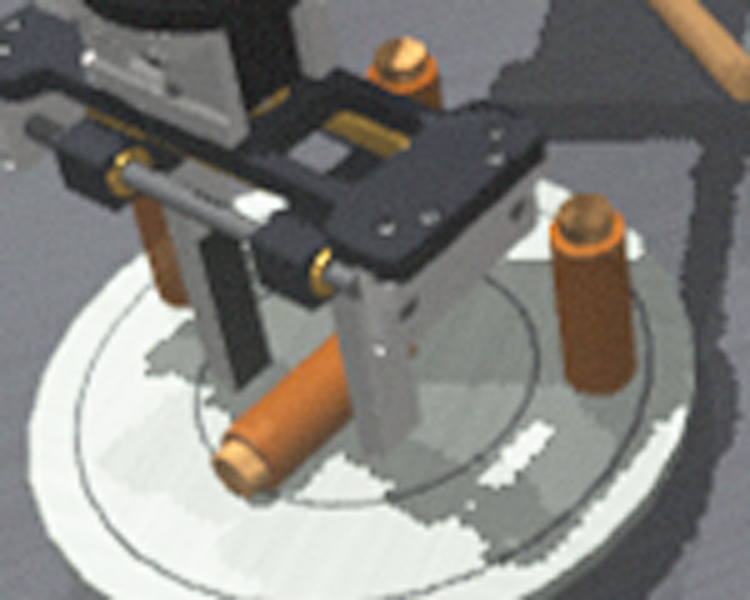

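No contact forces; tips straddle the vial just above the disc. Close slowly.

drive_tool --force 12 --moves '[{"translation":[0,0,0],"rotation":[0,0,0],"claw":0.6},{"translation":[0,0,0],"rotation":[0,0,0],"claw":0.66},{"translation":[0,0,0],"rotation":[0,0,0],"claw":0.7},{"translation":[0,0,0],"rotation":[0,0,0],"claw":0.73},{"translation":[0,0,0],"rotation":[0,0,0],"claw":0.76},{"translation":[0,0,0],"rotation":[0,0,0],"claw":0.8},{"translation":[0,0,0],"rotation":[0,0,0],"claw":0.8}]'

```text
clock: 9.52
tcp_pos: [0.6116, -0.2182, 0.0304]
eef_rot: [[0.852, 0.524, 0.0], [0.524, -0.852, -0.0], [-0.0, 0.0, -1.0]]
wrist_force: [-0.6, 0.1, 0.7]
width: 0.272
```

drive_tool --force 12 --moves '[{"translation":[0,0,0],"rotation":[0,0,0],"claw":0.9},{"translation":[0,0,-5],"rotation":[0,0,0],"claw":0.9},{"translation":[0,0,-15],"rotation":[0,0,0],"claw":0.9},{"translation":[0,0,-30],"rotation":[0,0,0],"claw":0.9},{"translation":[0,0,-55],"rotation":[0,0,0],"claw":0.9},{"translation":[0,0,-85],"rotation":[0,0,0],"claw":0.9},{"translation":[0,0,-120],"rotation":[0,0,0],"claw":0.9},{"translation":[0,0,-150],"rotation":[0,0,0],"claw":0.9},{"translation":[0,0,-170],"rotation":[0,0,0],"claw":0.9}]'

```text
clock: 10.65
tcp_pos: [0.6122, -0.2185, 0.2036]
eef_rot: [[0.852, 0.524, 0.003], [0.524, -0.852, -0.002], [0.002, 0.003, -1.0]]
wrist_force: [-0.1, 0.1, -1.6]
width: 0.268
```

```bash
python3 - <<'E'
from h import *
s=robot.read_state();w=robot.capture("wrist");sc=robot.capture("scene");print(s["tcp_pos"],s["wrist_force"],s["width"])
d=np.array([.599,.2192,.20])-s["tcp_pos"];R=s["eef_rot"];print(R.T@d*1e3, np.degrees(np.arctan2(R[1,0],R[0,0])))
cv2.imwrite("pics/w8.png",w["image"]);cv2.imwrite("pics/s8.png",sc["image"])
E
```

```text
[ 0.61217363 -0.21847379  0.20363811] [-0.13692389  0.0861632  -1.64508823] 0.2675384109849289
[ 217.92654479 -379.79605283    2.84646453] 31.572783124280672
```

View pics/w8.png

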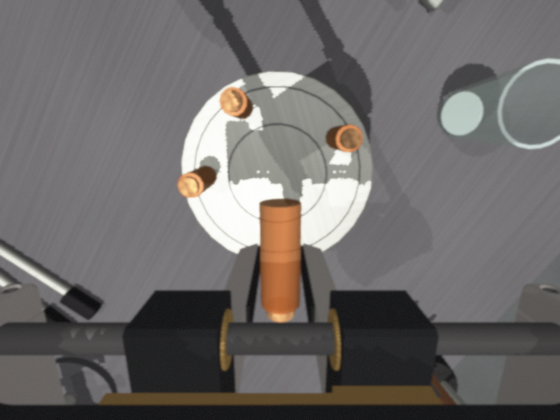

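View pics/s8.png

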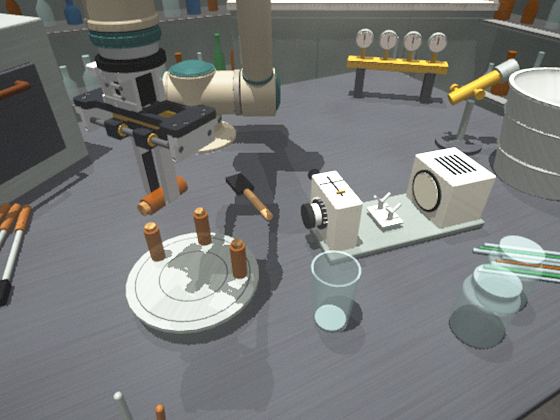

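```bash
python3 - <<'E'
from h import *
w=robot.capture("wrist");H=w["hand_eye"];sc=robot.capture("scene");s=robot.read_state();R=s["eef_rot"];t=s["tcp_pos"]
for tilt in (-5,0,5):
    a=np.radians(tilt);u=np.array([0,np.cos(a),np.sin(a)]);c=np.array([0,0,-.0276]);n=np.array([0,-np.sin(a),np.cos(a)])
    P=[c-.038*u-.013*n,c-.038*u+.013*n,c+.03*u-.013*n,c+.038*u-.0095*n,c+.038*u+.0095*n]
    print(tilt,proj(w,P,H).round(1).tolist(), proj(sc,[t+R@(c-.038*u),t+R@(c+.038*u)]).round(1).tolist())
cv2.imwrite("pics/w8c.png",cv2.resize(w["image"][180:340,200:360],None,fx=3.75,fy=3.75,interpolation=cv2.INTER_CUBIC))
cv2.imwrite("pics/s8c.png",cv2.resize(sc["image"][130:250,90:240],None,fx=5,fy=5,interpolation=cv2.INTER_CUBIC))
E
```

```text
-5 [[279.5, 202.9], [279.5, 197.5], [279.6, 314.4], [279.6, 323.5], [279.6, 308.7]] [[182.5, 187.1], [142.7, 209.9]]
0 [[279.5, 206.0], [279.5, 196.5], [279.6, 313.7], [279.6, 321.7], [279.6, 305.2]] [[182.2, 185.2], [143.1, 211.9]]
5 [[279.5, 209.6], [279.5, 196.1], [279.6, 312.7], [279.6, 319.5], [279.6, 301.4]] [[181.8, 183.4], [143.8, 213.8]]
```

View pics/w8c.png

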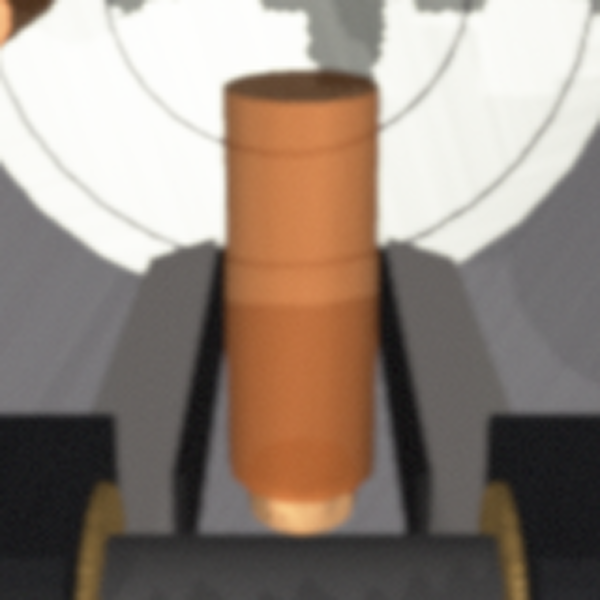

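View pics/s8c.png

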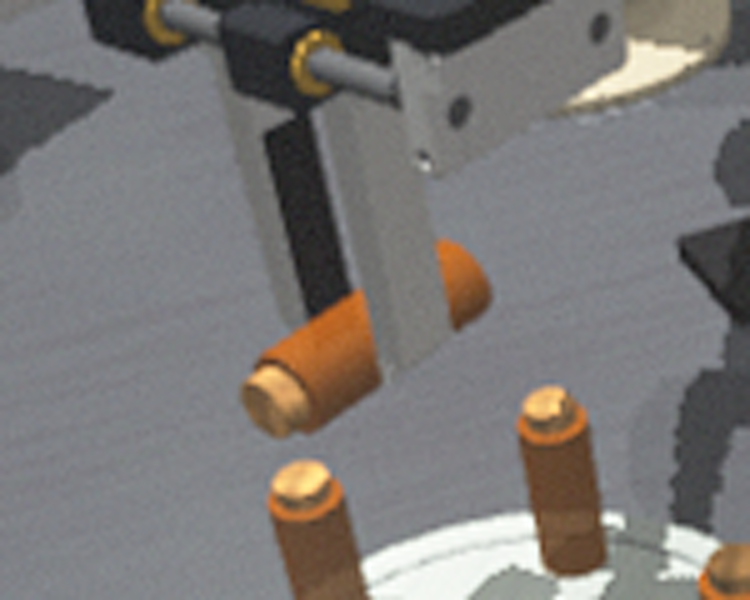

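drive_tool --moves '[{"translation":[15,-26,0],"rotation":[0,0,-4],"claw":0.9},{"translation":[38,-67,0],"rotation":[0,0,-9],"claw":0.9},{"translation":[63,-110,0],"rotation":[0,0,-15],"claw":0.9},{"translation":[89,-155,0],"rotation":[0,0,-21],"claw":0.9},{"translation":[115,-200,0],"rotation":[0,0,-27],"claw":0.9},{"translation":[141,-245,0],"rotation":[0,0,-33],"claw":0.9},{"translation":[166,-290,0],"rotation":[0,0,-39],"claw":0.9},{"translation":[189,-330,0],"rotation":[0,0,-44],"claw":0.9},{"translation":[208,-362,0],"rotation":[0,0,-48],"claw":0.9},{"translation":[218,-380,0],"rotation":[0,0,-50.2],"claw":0.9}]'

```text
clock: 12.1
tcp_pos: [0.5973, 0.2213, 0.1989]
eef_rot: [[0.14, 0.99, -0.002], [0.99, -0.14, -0.001], [-0.001, -0.002, -1.0]]
wrist_force: [-1.1, -0.7, -0.9]
width: 0.27
```

```bash
cat > look.py <<'E'
import sys
from h import *
n=sys.argv[1]
s=robot.read_state();w=robot.capture("wrist");sc=robot.capture("scene");R=s["eef_rot"];print(s["clock"],s["tcp_pos"],s["wrist_force"].round(2),s["width"],s["joint_pos"].round(1))
d=np.array([.599,.2192,.075])-s["tcp_pos"];print("to v_rest, tool mm",R.T@d*1e3, "yaw",np.degrees(np.arctan2(R[1,0],R[0,0])))
cv2.imwrite(f"pics/w{n}.png",w["image"]);cv2.imwrite(f"pics/s{n}.png",cv2.resize(sc["image"][100:270,280:500],None,fx=3.6,fy=3.5,interpolation=cv2.INTER_CUBIC))
E
python3 look.py 9
```

```text
12.1 [0.59726213 0.22129682 0.19892655] [-1.07 -0.72 -0.91] 0.2701289899060529 [ 14.1  20.8  76.3  -0.   83.  -67.9]
to v_rest, tool mm [ -1.70577285   2.30357659 123.92332561] yaw 81.94818914976952
```

View pics/w9.png

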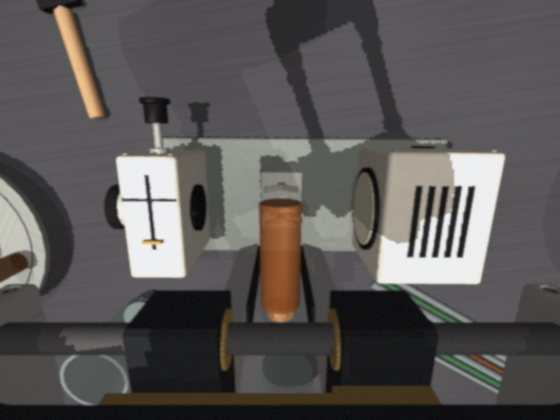

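View pics/s9.png

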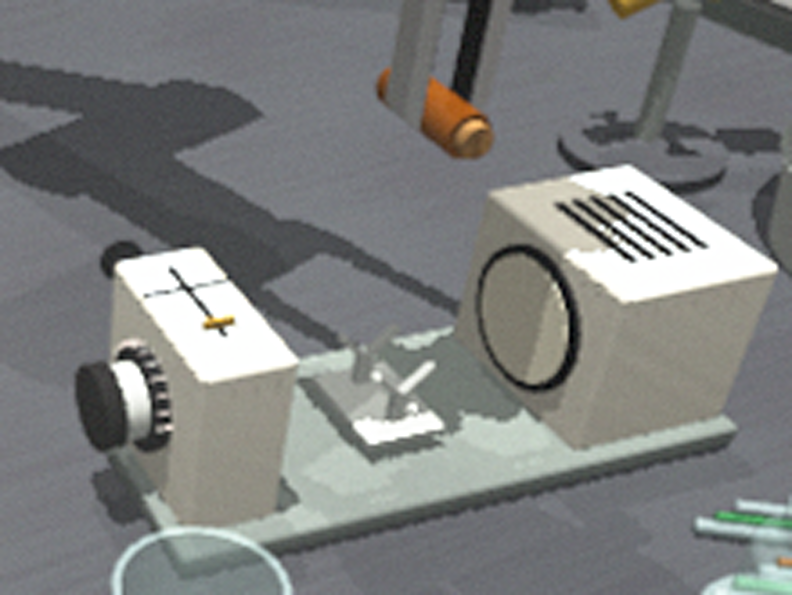

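```bash
python3 - <<'E'
import cv2
a=cv2.imread("pics/w9.png")
cv2.imwrite("pics/w9a.png",cv2.resize(a[90:290,100:230],None,fx=3,fy=3,interpolation=cv2.INTER_CUBIC))
cv2.imwrite("pics/w9b.png",cv2.resize(a[130:300,340:520],None,fx=3,fy=3,interpolation=cv2.INTER_CUBIC))
E
```

```text
(no output)
```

View pics/w9a.png

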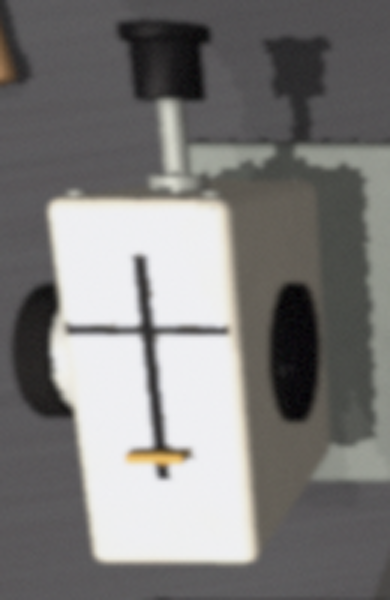

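View pics/w9b.png

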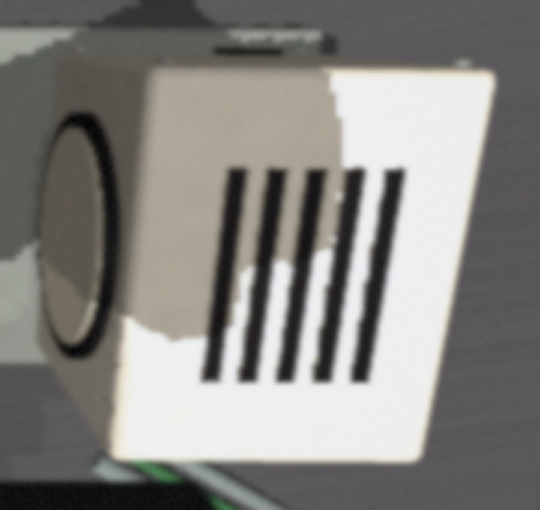

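```bash
python3 - <<'E'
from h import *
s=robot.read_state();w=robot.capture("wrist");T=wristT(s,w)
f=lambda p,o:(np.float64(p)+.5)/3-.5+np.float64(o)
# head: front-left.. in image: up = viewer -x, left = viewer -y
px=np.r_[f([[48,200],[229,200],[257,563],[95,563]],(100,90)),f([[150,67],[497,70],[421,462],[112,461]],(340,130))]
V=np.float64([[-60,-150],[-60,-95],[60,-95],[60,-150],[-65,95],[-65,200],[65,200],[65,95]])/1e3
W=onz(w,px,.13,T)[:,:2]
vm,wm=V.mean(0),W.mean(0);H=(V-vm).T@(W-wm);th=np.arctan2(H[0,1]-H[1,0],H[0,0]+H[1,1])
R=np.array([[np.cos(th),-np.sin(th)],[np.sin(th),np.cos(th)]]);t=wm-R@vm
print("viewer",t,np.degrees(th));print((((W-t)@R-V)*1e3).round(1).tolist())
E=s["eef_rot"];print(E.T@(np.r_[t,.075]-s["tcp_pos"])*1e3,"yaw err",np.degrees(np.arctan2(E[1,1],E[0,1]))-np.degrees(th))
q=onz(w,f((164,70),(100,90)),.1,T)[0];print("knob",(q[:2]-t)@R)
E
```

```text
viewer [0.60080011 0.22289815] -8.484083562141024
[[1.0, 1.5], [0.7, 0.3], [-1.0, -0.4], [-0.7, 0.9], [0.7, 0.3], [0.9, -1.9], [-0.9, -1.3], [-0.7, 0.7]]
[  2.24839745   3.13934976 124.27350413] yaw err 0.38450907605580653
knob [-0.09771521 -0.12219659]
```

drive_tool --moves '[{"translation":[1.2,2.5,20],"rotation":[0,0,0],"claw":0.9},{"translation":[1.2,2.5,50],"rotation":[0,0,0],"claw":0.9},{"translation":[1.2,2.5,80],"rotation":[0,0,0],"claw":0.9},{"translation":[1.2,2.5,100],"rotation":[0,0,0],"claw":0.9},{"translation":[1.2,2.5,116],"rotation":[0,0,0],"claw":0.9},{"translation":[1.2,2.5,116],"rotation":[0,0,0],"claw":0.9}]'

```text
clock: 13.0
tcp_pos: [0.6003, 0.2191, 0.0831]
eef_rot: [[0.145, 0.989, -0.003], [0.989, -0.145, -0.001], [-0.002, -0.002, -1.0]]
wrist_force: [1.5, -0.4, 0.1]
width: 0.275
```

```bash
python3 look.py 10
```

```text
13.0 [0.60025191 0.21914127 0.08314426] [ 1.53 -0.37  0.08] 0.27509938021736663 [ 13.8  25.   86.4  -0.   68.7 -67.8]
to v_rest, tool mm [-0.11057089 -1.22837544  8.14730922] yaw 81.68964610318673
```

View pics/w10.png

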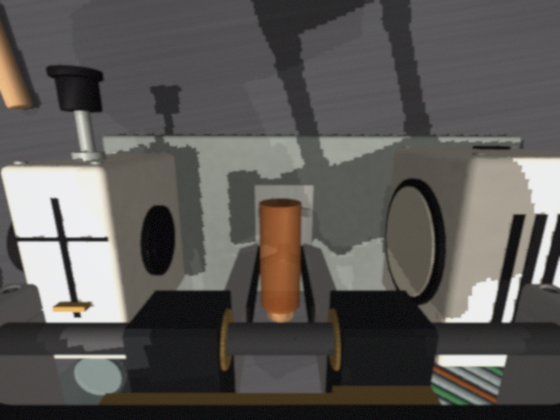

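View pics/s10.png

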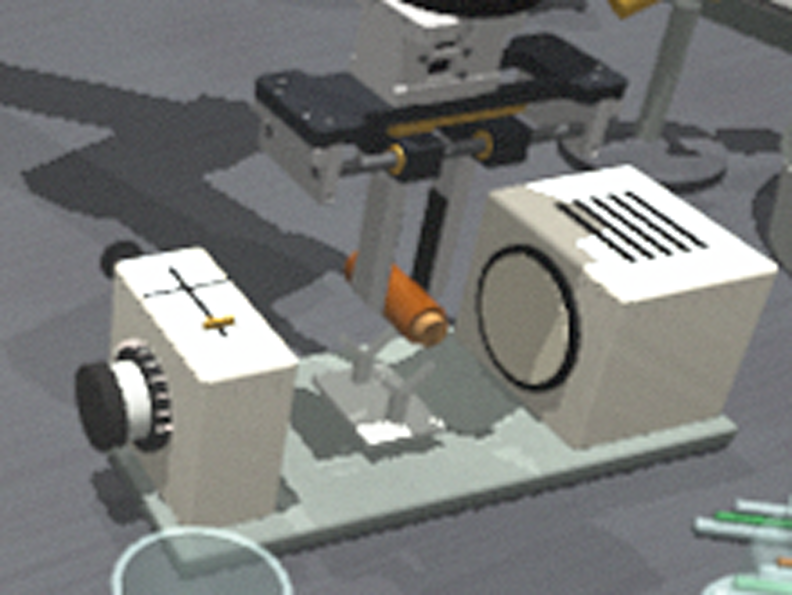

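```bash
python3 - <<'E'
from h import *
s=robot.read_state();w=robot.capture("wrist");T=wristT(s,w);a=w["image"]
p=onz(w,[[255.5,185.5],[313.5,185.5]],.035,T);E=s["eef_rot"]
print(p,np.linalg.norm(p[1]-p[0]));m=p.mean(0)
print("plate front mid in tool",E.T@(m-s["tcp_pos"])*1e3, "-> centre y +35")
cv2.imwrite("pics/w10c.png",cv2.resize(a[170:330,220:350],None,fx=4.5,fy=3.75,interpolation=cv2.INTER_CUBIC))
E
```

```text
[[0.56519232 0.20483394 0.035     ]
 [0.57230107 0.25354495 0.035     ]] 0.049226999285028245
plate front mid in tool [  4.35545867 -33.89855445  49.92800561] -> centre y +35
```

View pics/w10c.png

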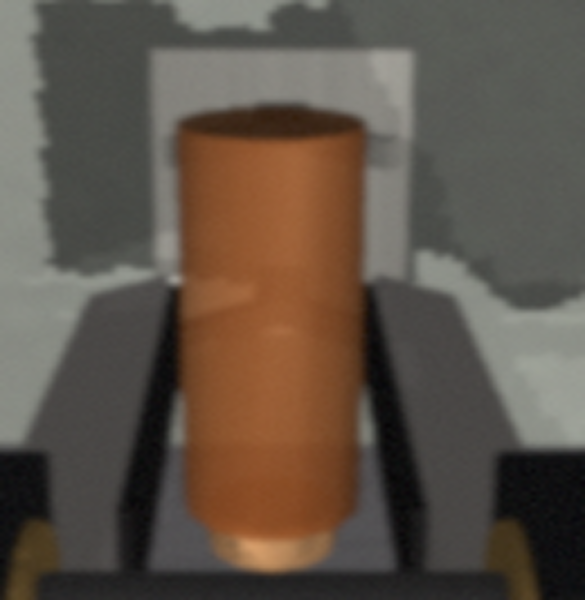

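drive_tool --moves '[{"translation":[3.7,0.6,5],"rotation":[0,0,0],"claw":0.9},{"translation":[3.7,0.6,13],"rotation":[0,0,0],"claw":0.9},{"translation":[3.7,0.6,20],"rotation":[0,0,0],"claw":0.9},{"translation":[3.7,0.6,26],"rotation":[0,0,0],"claw":0.9},{"translation":[3.7,0.6,30],"rotation":[0,0,0],"claw":0.9},{"translation":[3.7,0.6,30],"rotation":[0,0,0],"claw":0.9}]'

```text
clock: 13.9
tcp_pos: [0.6018, 0.224, 0.0539]
eef_rot: [[0.143, 0.99, -0.001], [0.99, -0.143, -0.0], [-0.0, -0.001, -1.0]]
wrist_force: [-0.7, -0.7, -0.2]
width: 0.273
```

```bash
python3 look.py 11
```

```text
13.9 [0.60181969 0.22402178 0.05388243] [-0.75 -0.74 -0.17] 0.27287275208641826 [ 14.2  26.6  88.3  -0.   65.2 -67.6]
to v_rest, tool mm [ -5.18412115  -2.11578899 -21.11398629] yaw 81.77278384512725
```

View pics/w11.png

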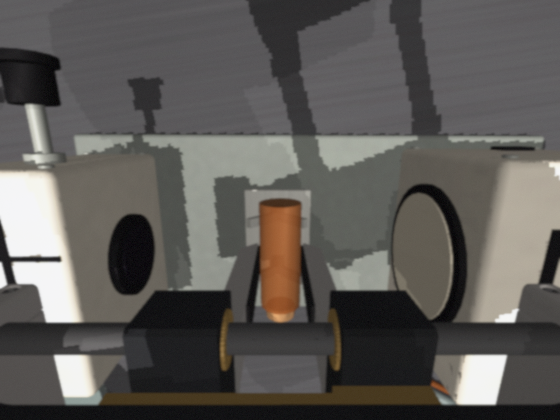

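View pics/s11.png

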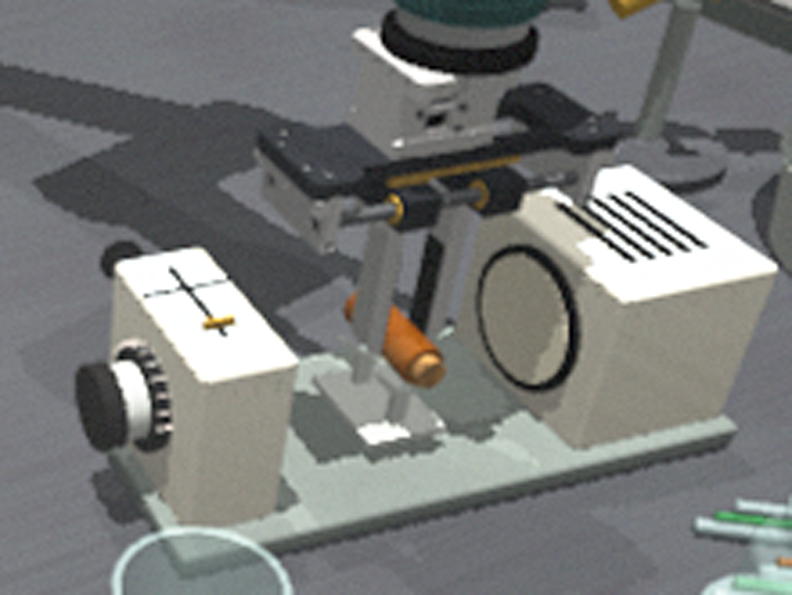

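```bash
python3 - <<'E'
from h import *
s=robot.read_state();w=robot.capture("wrist");T=wristT(s,w);a=w["image"]
p=onz(w,[[245.5,191.5],[310,191.5]],.035,T);E=s["eef_rot"]
m=p.mean(0);print(p,np.linalg.norm(p[1]-p[0]),E.T@(m-s["tcp_pos"])*1e3)
cv2.imwrite("pics/w11c.png",cv2.resize(a[170:330,220:350],None,fx=4.5,fy=3.75,interpolation=cv2.INTER_CUBIC))
E
```

```text
[[0.56446866 0.20393547 0.035     ]
 [0.5714229  0.25183073 0.035     ]] 0.048397495176076576 [ -1.16692124 -34.46833733  19.44340976]
```

View pics/w11c.png

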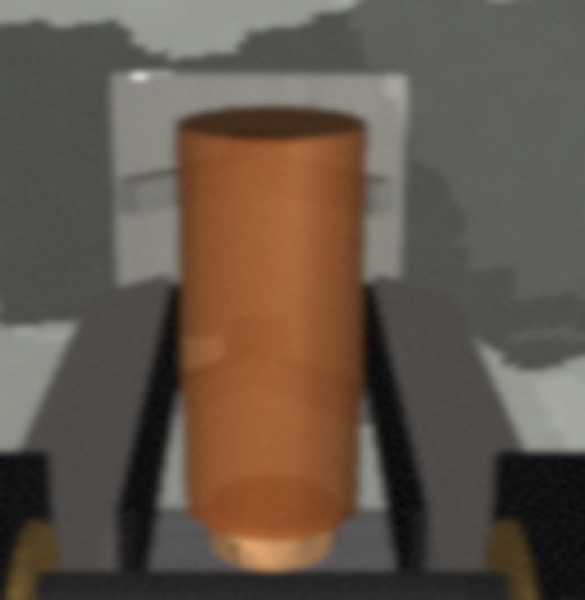

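drive_tool --moves '[{"translation":[-1.8,0,0],"rotation":[0,0,0],"claw":0.9},{"translation":[-1.8,0,2],"rotation":[0,0,0],"claw":0.9},{"translation":[-1.8,0,4],"rotation":[0,0,0],"claw":0.9},{"translation":[-1.8,0,5],"rotation":[0,0,0],"claw":0.9},{"translation":[-1.8,0,5],"rotation":[0,0,0],"claw":0.9}]'

```text
clock: 14.68
tcp_pos: [0.6017, 0.2223, 0.0492]
eef_rot: [[0.143, 0.99, -0.0], [0.99, -0.143, -0.0], [-0.0, -0.0, -1.0]]
wrist_force: [-0.5, 0.1, -0.2]
width: 0.275
```

```bash
python3 look.py 12
```

```text
14.675 [0.60170883 0.22231197 0.04916621] [-0.51  0.09 -0.15] 0.2754224433697279 [ 14.1  26.8  88.7  -0.   64.5 -67.7]
to v_rest, tool mm [ -3.47255822  -2.24232054 -25.83253558] yaw 81.77358079685553
```

View pics/s12.png

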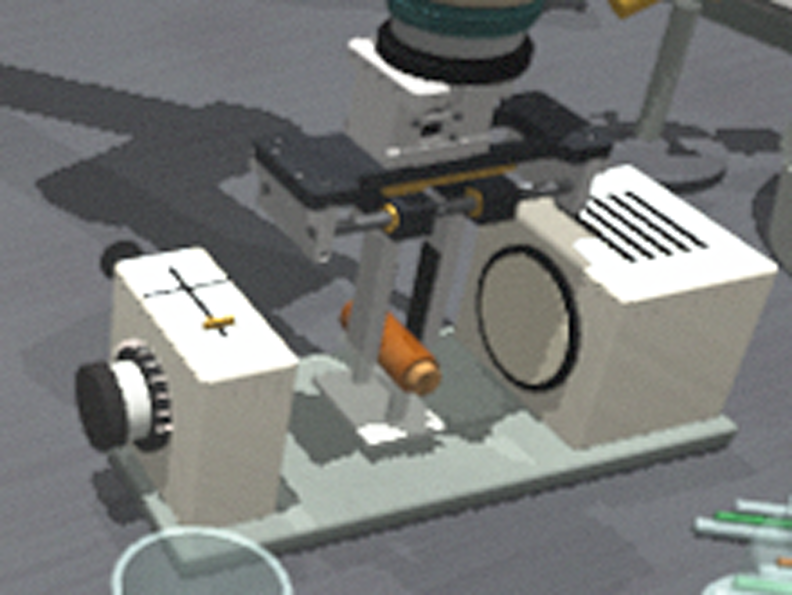

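drive_tool --moves '[{"translation":[0,0,1],"rotation":[0,0,0],"claw":0.9},{"translation":[0,0,2],"rotation":[0,0,0],"claw":0.9},{"translation":[0,0,2],"rotation":[0,0,0],"claw":0.9}]'

```text
clock: 15.15
tcp_pos: [0.6019, 0.2221, 0.0476]
eef_rot: [[0.143, 0.99, 0.0], [0.99, -0.143, -0.0], [-0.0, 0.0, -1.0]]
wrist_force: [-0.3, -0.9, 2.9]
width: 0.274
```

drive_tool --moves '[{"translation":[0,0,0.7],"rotation":[0,0,0],"claw":0.9},{"translation":[0,0,1],"rotation":[0,0,0],"claw":0.9},{"translation":[0,0,1],"rotation":[0,0,0],"claw":0.9}]'

```text
clock: 15.52
tcp_pos: [0.602, 0.222, 0.0474]
eef_rot: [[0.143, 0.99, 0.001], [0.99, -0.143, -0.0], [-0.0, 0.001, -1.0]]
wrist_force: [-1.3, -0.9, 5.4]
width: 0.272
```

drive_tool --moves '[{"translation":[0,0,-0.5],"rotation":[0,0,0],"claw":0.72},{"translation":[0,0,-0.5],"rotation":[0,0,0],"claw":0.7},{"translation":[0,0,-0.5],"rotation":[0,0,0],"claw":0.65},{"translation":[0,0,-0.5],"rotation":[0,0,0],"claw":0.55},{"translation":[0,0,-0.5],"rotation":[0,0,0],"claw":0.45},{"translation":[0,0,-0.5],"rotation":[0,0,0],"claw":0.45},{"translation":[0,0,-0.5],"rotation":[0,0,0],"claw":0.45}]'

```text
clock: 16.4
tcp_pos: [0.6018, 0.2223, 0.0468]
eef_rot: [[0.143, 0.99, 0.0], [0.99, -0.143, -0.0], [-0.0, 0.0, -1.0]]
wrist_force: [1.1, 0.3, 0.7]
width: 0.552
```

```bash
python3 look.py 13
```

```text
16.4 [0.60184966 0.22232683 0.04682962] [1.06 0.35 0.7 ] 0.5518917085280725 [ 14.1  26.9  88.9  -0.   64.2 -67.7]
to v_rest, tool mm [ -3.50420263  -2.3704238  -28.17036891] yaw 81.77104064036945
```

View pics/w13.png

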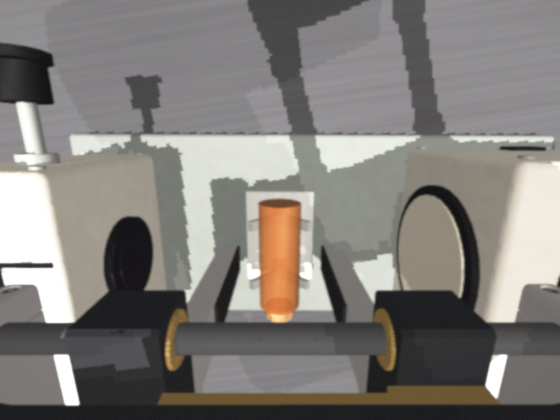

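View pics/s13.png

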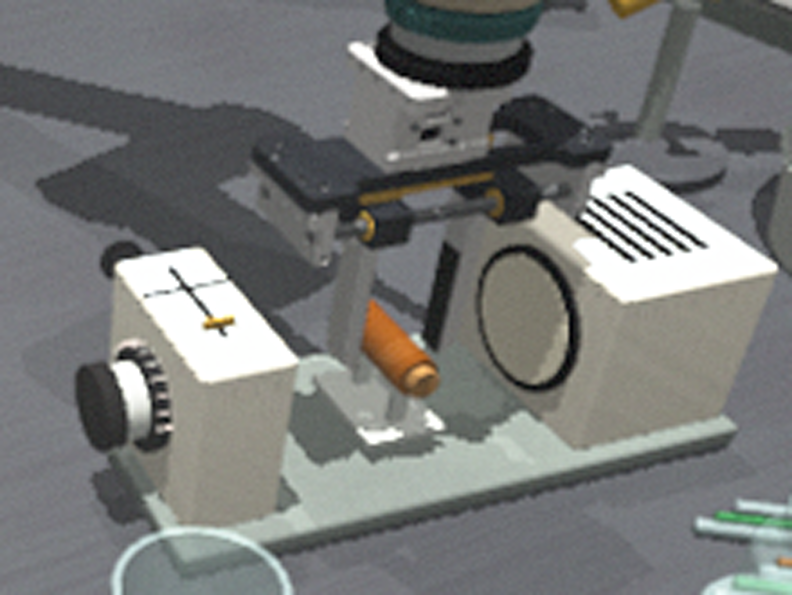

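drive_tool --moves '[{"translation":[0,0,-10],"rotation":[0,0,0],"claw":0.45},{"translation":[0,0,-30],"rotation":[0,0,0],"claw":0.45},{"translation":[0,0,-60],"rotation":[0,0,0],"claw":0.45},{"translation":[0,0,-100],"rotation":[0,0,0],"claw":0.4},{"translation":[0,0,-140],"rotation":[0,0,0],"claw":0.4},{"translation":[0,0,-155],"rotation":[0,0,0],"claw":0.4},{"translation":[0,0,-155],"rotation":[0,0,0],"claw":0.4}]'

```text
clock: 17.38
tcp_pos: [0.6022, 0.2224, 0.2027]
eef_rot: [[0.143, 0.99, 0.002], [0.99, -0.143, 0.0], [0.001, 0.002, -1.0]]
wrist_force: [-0.9, 0.2, -0.7]
width: 0.601
```

```bash
python3 look.py 14; python3 - <<'E'
import cv2
a=cv2.imread("pics/w14.png")
cv2.imwrite("pics/w14a.png",cv2.resize(a[80:290,100:330],None,fx=3,fy=2.8,interpolation=cv2.INTER_CUBIC))
E
```

```text
17.375 [0.60222544 0.22240293 0.20272251] [-0.86  0.25 -0.72] 0.601322025424113 [ 14.1  21.   75.5  -0.   83.3 -67.7]
to v_rest, tool mm [ -3.71567839  -2.97384954 127.71472311] yaw 81.7722840306179
```

View pics/w14.png

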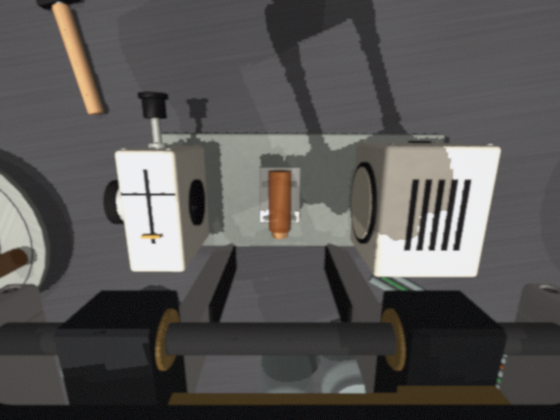

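View pics/w14a.png

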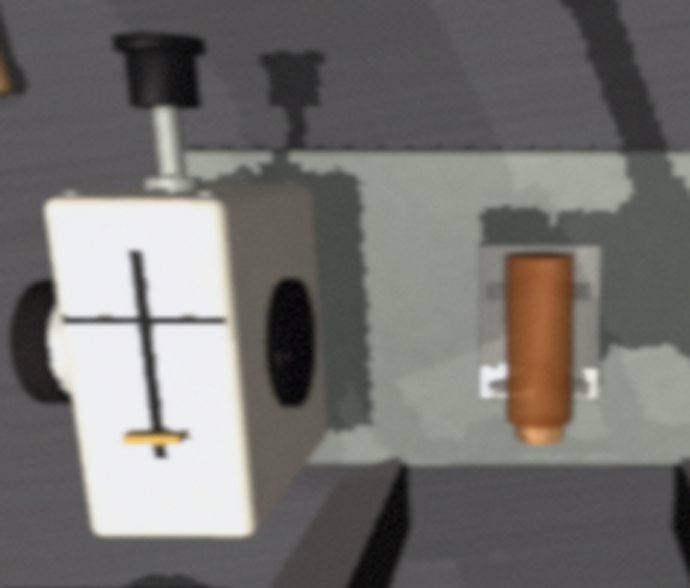

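View pics/s14.png

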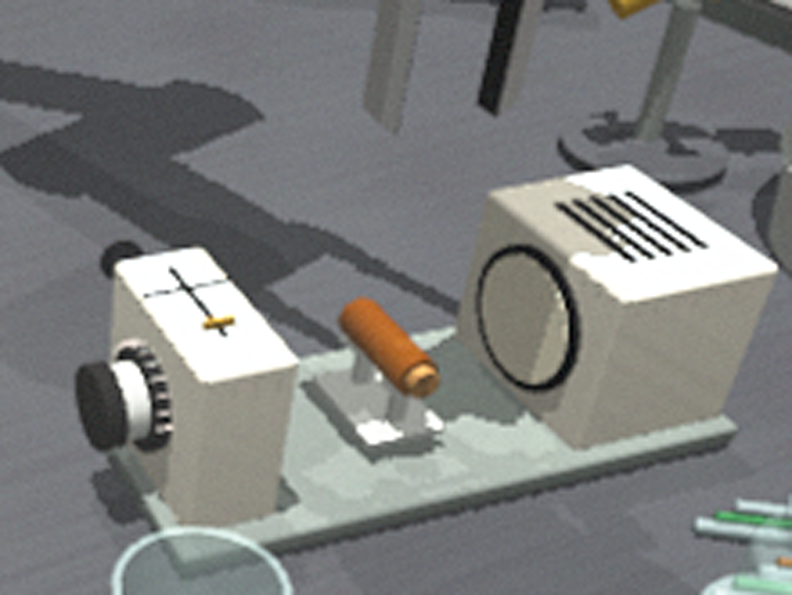

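```bash
python3 - <<'E'
from h import *
s=robot.read_state();w=robot.capture("wrist");T=wristT(s,w);E=s["eef_rot"];tc=s["tcp_pos"]
f=lambda x,y:np.array([(x+.5)/3-.5+100,(y+.5)/2.8-.5+80])
tool=lambda uv,z:(E.T@(onz(w,uv,z,T)[0]-tc)*1e3).round(1)
print("rest front",tool(f(539,290),.070),"rear",tool(f(539,382),.07))
print("plate front",tool(f(540,246),.035))
print("rear arms mid",tool(f((481+598)/2,382),.072))
print("base end low/up",tool(f(540,255),.062),tool(f(540,264),.088),"cork top",tool(f(540,432),.0845),tool(f(540,443),.0655))
print("head front edge",tool(f(46,200),.13),tool(f(222,200),.13),"back",tool(f(252,535),.13),tool(f(95,535),.13))
print("mark",tool(f(145,320),.13),"ptr",tool(f(153,437),.133))
print("knob flange outer top edge",tool(f(159,33),.109),"inner end",tool(f(165,106),.106),"axis",tool(f(163,75),.106))
E
```

```text
rest front [ -0.2 -23.  130.3] rear [ -0.2  15.  130.2]
plate front [  0.2 -36.6 165.3]
rear arms mid [ -0.   14.5 128.2]
base end low/up [  0.2 -35.9 138.3] [  0.2 -35.6 112.3] cork top [  0.2  31.7 115.6] [1.000e-01 4.310e+01 1.346e+02]
head front edge [-146.4  -61.4   70.6] [-94.1 -61.4  70.5] back [-95.   54.7  70.2] [-146.9   54.7   70.3]
mark [-121.5  -22.6   70.4] ptr [-122.2   17.1   67.3]
knob flange outer top edge [-115.7 -113.6   91.7] inner end [-117.5  -91.1   94.6] axis [-117.  -100.9   94.6]
```

drive_tool --force 30 --moves '[{"translation":[-20,-17,0],"rotation":[0,0,0],"claw":0.4},{"translation":[-50,-42,0],"rotation":[0,0,0],"claw":0.4},{"translation":[-80,-67,0],"rotation":[0,0,0],"claw":0.4},{"translation":[-105,-88,0],"rotation":[0,0,0],"claw":0.4},{"translation":[-120.5,-100.7,15],"rotation":[0,0,0],"claw":0.4},{"translation":[-120.5,-100.7,50],"rotation":[0,0,0],"claw":0.4},{"translation":[-120.5,-100.7,70],"rotation":[0,0,0],"claw":0.4},{"translation":[-120.5,-100.7,70],"rotation":[0,0,0],"claw":0.4}]'

```text
clock: 18.52
tcp_pos: [0.4825, 0.1172, 0.1292]
eef_rot: [[0.143, 0.99, -0.006], [0.99, -0.143, -0.001], [-0.002, -0.006, -1.0]]
wrist_force: [-0.8, 0.4, 0.1]
width: 0.604
```

```bash
python3 look.py 15; python3 - <<'E'
import cv2
a=cv2.imread("pics/w15.png")
cv2.imwrite("pics/w15a.png",cv2.resize(a[140:320,190:370],None,fx=3.3,fy=3.3,interpolation=cv2.INTER_CUBIC))
E
```

```text
18.525 [0.48246182 0.11715836 0.12920112] [-0.78  0.43  0.07] 0.604143468656863 [  5.6  11.4 100.1  -0.   68.8 -76.1]
to v_rest, tool mm [117.77010253 101.0550118   53.38064125] yaw 81.76530926587708
```

View pics/w15.png

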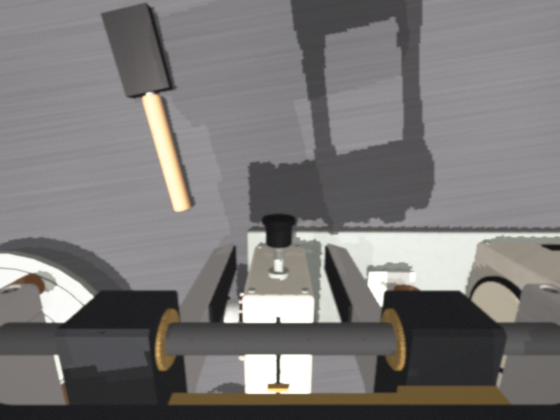

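View pics/w15a.png

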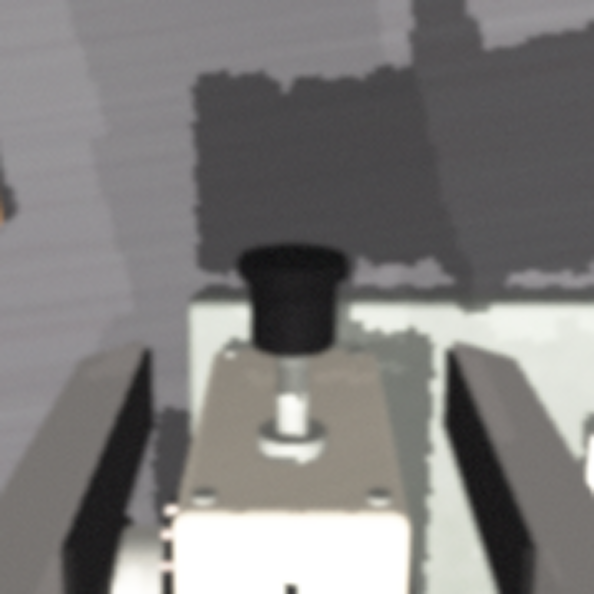

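View pics/s15.png

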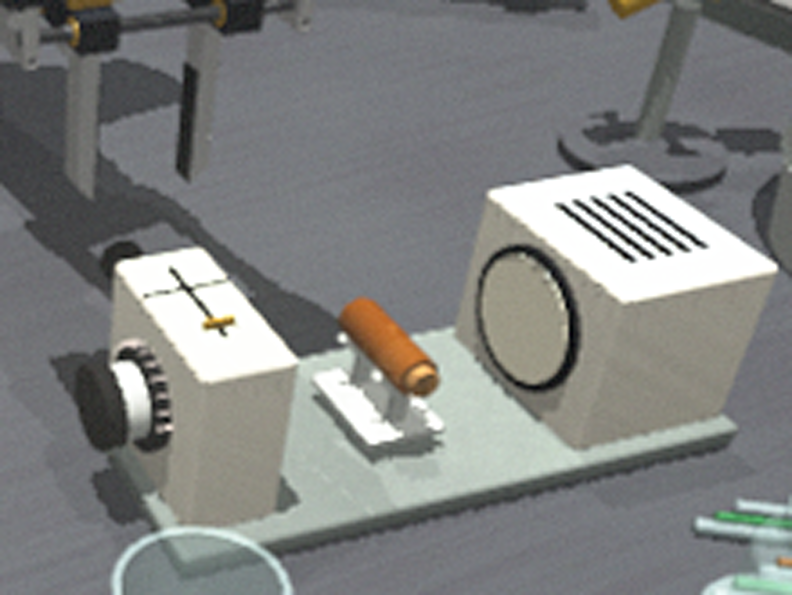

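```bash
python3 - <<'E'
from h import *
s=robot.read_state();w=robot.capture("wrist");T=wristT(s,w);E=s["eef_rot"];tc=s["tcp_pos"]
f=lambda x,y:np.array([(x+.5)/3.3-.5+190,(y+.5)/3.3-.5+140])
tool=lambda uv,z:(E.T@(onz(w,uv,z,T)[0]-tc)*1e3).round(1)
print("flange L/R",tool(f(238,258),.095),tool(f(351,258),.095),"cyl L/R",tool(f(253,320),.095),tool(f(340,320),.095))
print("inner end bottom/top",tool(f(295,355),.084),tool(f(295,345),.106),"flange outer top",tool(f(293,244),.109))
print("face edge",tool(f(292,513),.13))
E
```

```text
flange L/R [-14.6  -9.2  36.5] [13.8 -9.2 36.5] cyl L/R [-11.    7.2  36.5] [11.2  7.2 36.5]
inner end bottom/top [-0.3 21.  47.4] [-0.3  9.9 25.5] flange outer top [ -0.7 -16.5  22.5]
face edge [-0.9 41.9  1.4]
```

drive_tool --force 30 --moves '[{"translation":[-0.3,4,0],"rotation":[0,0,0],"claw":0.4},{"translation":[-0.3,4,20],"rotation":[0,0,0],"claw":0.4},{"translation":[-0.3,4,45],"rotation":[0,0,0],"claw":0.4},{"translation":[-0.3,4,65],"rotation":[0,0,0],"claw":0.4},{"translation":[-0.3,4,75],"rotation":[0,0,0],"claw":0.4},{"translation":[-0.3,4,75],"rotation":[0,0,0],"claw":0.4}]'

```text
clock: 19.42
tcp_pos: [0.489, 0.1166, 0.0568]
eef_rot: [[0.143, 0.99, -0.0], [0.99, -0.143, -0.0], [-0.0, -0.0, -1.0]]
wrist_force: [0.3, 0.0, 0.7]
width: 0.6
```

```bash
python3 look.py 16; python3 - <<'E'
import cv2
a=cv2.imread("pics/w16.png")
cv2.imwrite("pics/w16a.png",cv2.resize(a[180:320,200:360],None,fx=4,fy=4,interpolation=cv2.INTER_CUBIC))
E
```

```text
19.425 [0.48897492 0.1165863  0.05677517] [0.31 0.04 0.73] 0.6001466561940804 [  5.5  15.8 105.9  -0.   58.4 -76.3]
to v_rest, tool mm [117.2968431   94.20639594 -18.27132021] yaw 81.77396247293407
```

View pics/w16a.png

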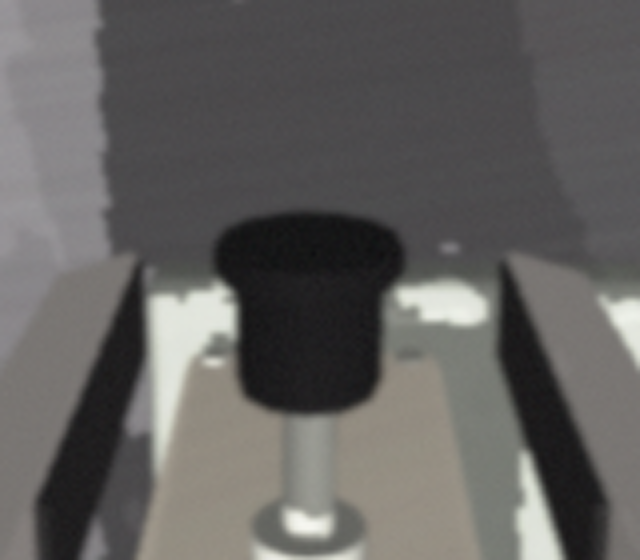

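View pics/s16.png

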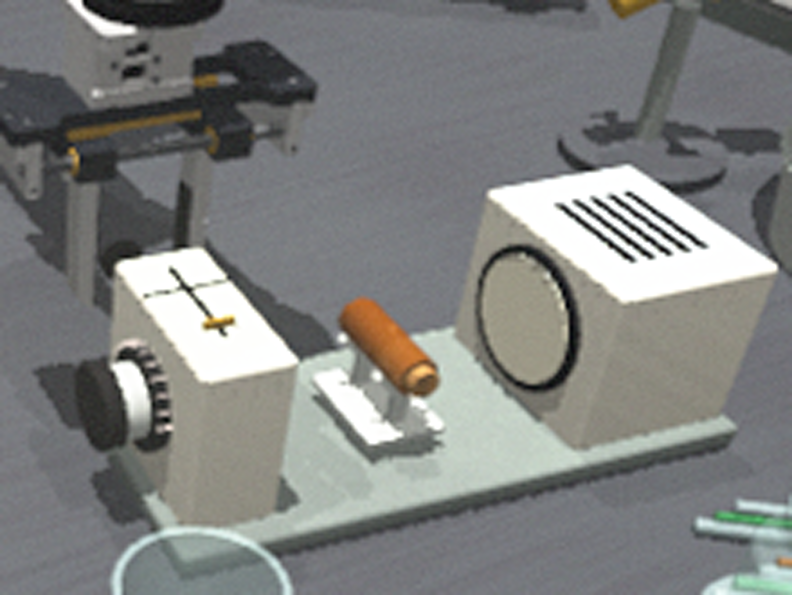

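drive_tool --force 30 --moves '[{"translation":[-1.5,-4.2,0],"rotation":[0,0,0],"claw":0.4},{"translation":[-1.5,-4.2,0],"rotation":[0,0,0],"claw":0.6},{"translation":[-1.5,-4.2,0],"rotation":[0,0,0],"claw":0.68},{"translation":[-1.5,-4.2,0],"rotation":[0,0,0],"claw":0.72},{"translation":[-1.5,-4.2,0],"rotation":[0,0,0],"claw":0.76},{"translation":[-1.5,-4.2,0],"rotation":[0,0,0],"claw":0.8},{"translation":[-1.5,-4.2,0],"rotation":[0,0,0],"claw":0.9},{"translation":[-1.5,-4.2,0],"rotation":[0,0,0],"claw":0.9}]'

```text
clock: 20.52
tcp_pos: [0.4859, 0.1152, 0.0569]
eef_rot: [[0.142, 0.99, 0.003], [0.99, -0.142, -0.001], [-0.001, 0.003, -1.0]]
wrist_force: [4.5, -2.6, -3.2]
width: 0.223
```

```bash
python3 look.py 17; python3 - <<'E'
import cv2
a=cv2.imread("pics/w17.png")
cv2.imwrite("pics/w17a.png",cv2.resize(a[180:320,200:360],None,fx=4,fy=4,interpolation=cv2.INTER_CUBIC))
E
```

```text
20.525 [0.48587508 0.11519374 0.05690748] [ 4.46 -2.57 -3.23] 0.2234737789463316 [ 5.400e+00  1.540e+01  1.064e+02 -1.000e-01  5.810e+01 -7.640e+01]
to v_rest, tool mm [119.03291193  97.22236174 -17.91272512] yaw 81.8195730224068
```

View pics/w17a.png

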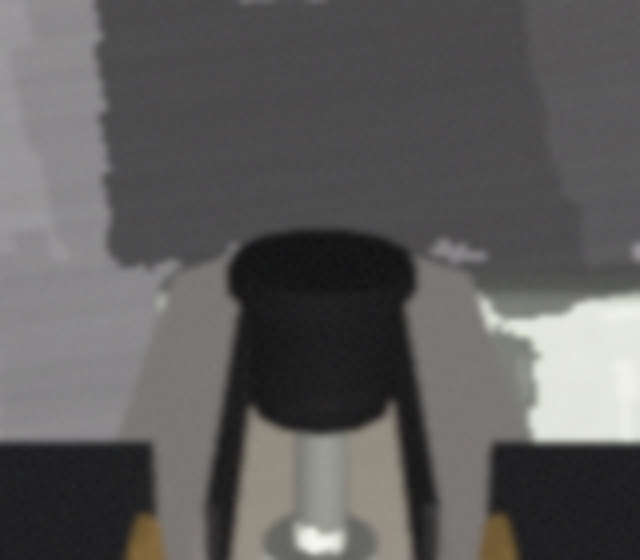

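drive_tool --force 40 --moves '[{"translation":[0,-3,0],"rotation":[0,0,0],"claw":1},{"translation":[0,-8,0],"rotation":[0,0,0],"claw":1},{"translation":[0,-13,0],"rotation":[0,0,0],"claw":1},{"translation":[0,-18,0],"rotation":[0,0,0],"claw":1},{"translation":[0,-23,0],"rotation":[0,0,0],"claw":1},{"translation":[0,-28,0],"rotation":[0,0,0],"claw":1},{"translation":[0,-33,0],"rotation":[0,0,0],"claw":1},{"translation":[0,-37,0],"rotation":[0,0,0],"claw":1},{"translation":[0,-39,0],"rotation":[0,0,0],"claw":1},{"translation":[0,-39,0],"rotation":[0,0,0],"claw":1}]'

```text
clock: 21.88
tcp_pos: [0.4485, 0.1208, 0.0569]
eef_rot: [[0.142, 0.99, 0.005], [0.99, -0.142, -0.001], [-0.0, 0.005, -1.0]]
wrist_force: [6.9, -3.4, -8.1]
width: 0.224
```

```bash
python3 look.py 18; python3 - <<'E'
import cv2
from bench import robot
a=cv2.imread("pics/w18.png")
cv2.imwrite("pics/w18a.png",cv2.resize(a[180:400,200:360],None,fx=4,fy=2.7,interpolation=cv2.INTER_CUBIC))
t=robot.capture("top")["image"];cv2.imwrite("pics/t18.png",cv2.resize(t[150:270,150:270],None,fx=5,fy=5,interpolation=cv2.INTER_CUBIC))
s=robot.capture("scene")["image"];cv2.imwrite("pics/s18z.png",cv2.resize(s[150:220,295:375],None,fx=8,fy=8,interpolation=cv2.INTER_CUBIC))
E
```

```text
21.875 [0.44851029 0.12078193 0.05691324] [ 6.89 -3.41 -8.1 ] 0.22369477032445972 [ 6.600e+00  1.260e+01  1.105e+02 -1.000e-01  5.660e+01 -7.520e+01]
to v_rest, tool mm [118.84488722 135.02765369 -17.43065642] yaw 81.81119741427948
```

View pics/w18a.png

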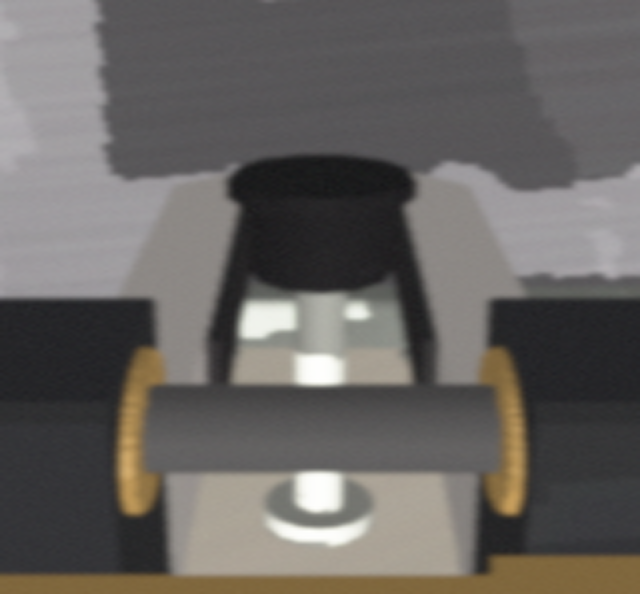

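View pics/t18.png

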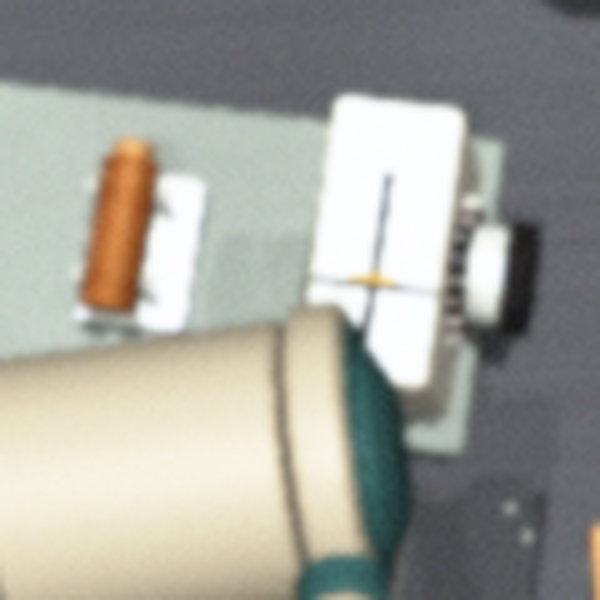

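View pics/s18z.png

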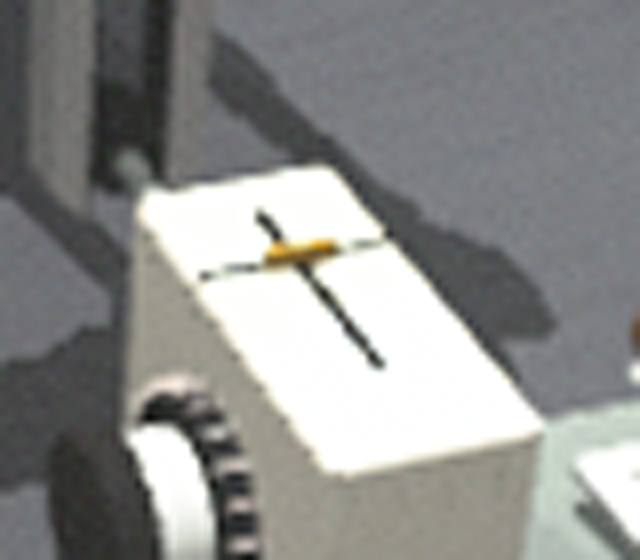

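drive_tool --force 40 --moves '[{"translation":[0,-1,0],"rotation":[0,0,0],"claw":1},{"translation":[0,-1.8,0],"rotation":[0,0,0],"claw":1},{"translation":[0,-1.8,0],"rotation":[0,0,0],"claw":1},{"translation":[0,-1.8,0],"rotation":[0,0,0],"claw":1},{"translation":[0,-1.8,0],"rotation":[0,0,0],"claw":1},{"translation":[0,-1.8,0],"rotation":[0,0,0],"claw":1}]'

```text
clock: 22.82
tcp_pos: [0.4472, 0.121, 0.0569]
eef_rot: [[0.142, 0.99, 0.006], [0.99, -0.142, -0.001], [-0.0, 0.006, -1.0]]
wrist_force: [7.4, -3.8, -7.4]
width: 0.22
```

```bash
python3 look.py 19; python3 - <<'E'
from h import *
c=robot.capture("top");t=c["image"];cv2.imwrite("pics/t19.png",cv2.resize(t[165:235,200:250],None,fx=8,fy=8,interpolation=cv2.INTER_CUBIC))
sc=robot.capture("scene");s=sc["image"];cv2.imwrite("pics/s19z.png",cv2.resize(s[150:220,295:375],None,fx=8,fy=8,interpolation=cv2.INTER_CUBIC))
cv2.imwrite("pics/s19f.png",s)
# gold mask centroid in both views -> triangulate; line point
for n,c,r in(("top",c,(165,235,200,250)),("scene",sc,(150,220,295,375))):
    a=c["image"][r[0]:r[1],r[2]:r[3]];h=cv2.cvtColor(a,cv2.COLOR_BGR2HSV)
    ys,xs=np.where((h[...,1]>90)&(h[...,0]>12)&(h[...,0]<32));uv=[xs.mean()+r[2],ys.mean()+r[0]];p=onz(c,uv,.133)[0]
    th=np.radians(-8.3);R=np.array([[np.cos(th),-np.sin(th)],[np.sin(th),np.cos(th)]])
    print(n,len(xs),uv,p,"viewer x dir:",(p[:2]@R)[0])
E
```

```text
22.825 [0.44719993 0.12099308 0.05694533] [ 7.42 -3.84 -7.39] 0.2196394978478774 [ 6.600e+00  1.250e+01  1.106e+02 -1.000e-01  5.650e+01 -7.510e+01]
to v_rest, tool mm [118.81403206 136.37302085 -17.30484289] yaw 81.81469218432653
top 3 [np.float64(224.0), np.float64(206.0)] [0.56242964 0.10224935 0.133     ] viewer x dir: 0.541778306123853
scene 22 [np.float64(331.4090909090909), np.float64(180.8181818181818)] [0.56237957 0.10298029 0.133     ] viewer x dir: 0.5416232465849814
```

View pics/t19.png

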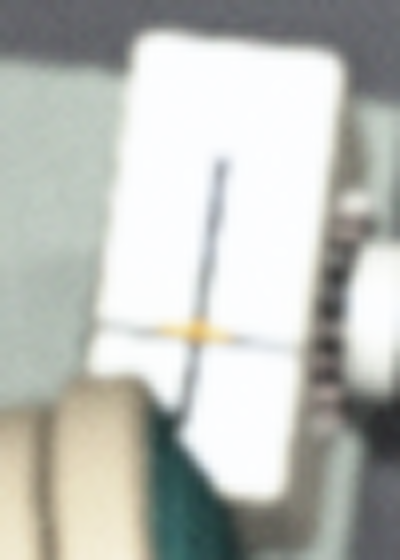

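View pics/s19z.png

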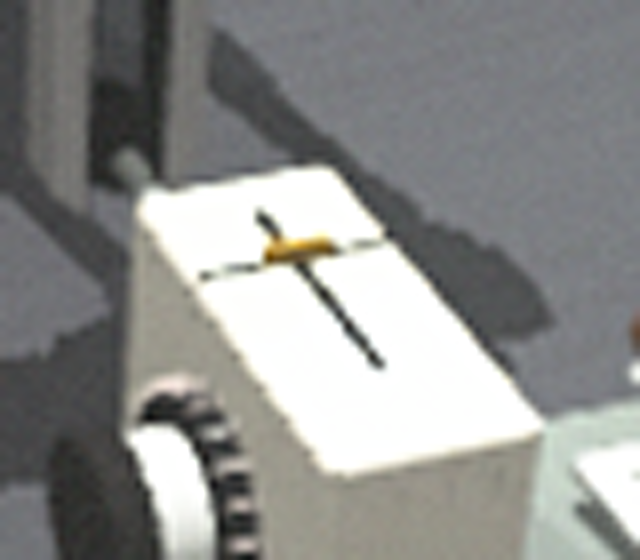

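View pics/s19f.png

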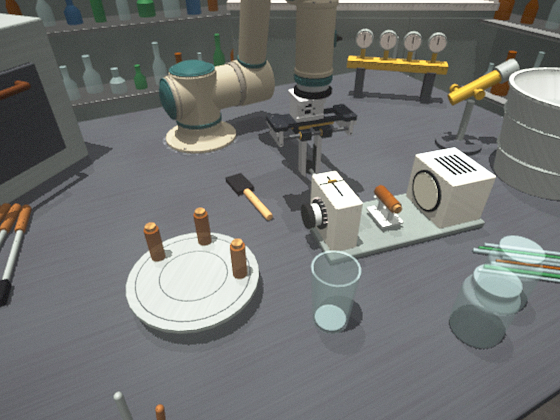

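drive_tool --force 40 --moves '[{"translation":[0,-0.4,0],"rotation":[0,0,0],"claw":1},{"translation":[0,-0.4,0],"rotation":[0,0,0],"claw":1},{"translation":[0,-0.4,0],"rotation":[0,0,0],"claw":1},{"translation":[0,-0.4,0],"rotation":[0,0,0],"claw":1},{"translation":[0,-0.4,0],"rotation":[0,0,0],"claw":1},{"translation":[0,-0.4,0],"rotation":[0,0,0],"claw":1},{"translation":[0,-0.4,0],"rotation":[0,0,0],"claw":1},{"translation":[0,-0.4,0],"rotation":[0,0,0],"claw":1}]'

```text
clock: 24.02
tcp_pos: [0.4469, 0.121, 0.0569]
eef_rot: [[0.142, 0.99, 0.006], [0.99, -0.142, -0.001], [-0.0, 0.006, -1.0]]
wrist_force: [8.6, -3.5, -8.1]
width: 0.221
```

```bash
python3 look.py 20; python3 - <<'E'
from h import *
sc=robot.capture("scene");a=sc["image"];cv2.imwrite("pics/s20z.png",cv2.resize(a[150:220,295:375],None,fx=8,fy=8,interpolation=cv2.INTER_CUBIC))
h=cv2.cvtColor(a[150:220,295:375],cv2.COLOR_BGR2HSV);ys,xs=np.where((h[...,1]>90)&(h[...,0]>12)&(h[...,0]<32));print(len(xs),xs.mean()+295,ys.mean()+150)
E
```

```text
24.025 [0.44691707 0.12103171 0.05694622] [ 8.65 -3.49 -8.09] 0.22085502662898862 [ 6.600e+00  1.250e+01  1.107e+02 -1.000e-01  5.650e+01 -7.510e+01]
to v_rest, tool mm [118.8125832  136.66534025 -17.27204231] yaw 81.8161444357074
21 331.1904761904762 180.8095238095238
```

View pics/s20z.png

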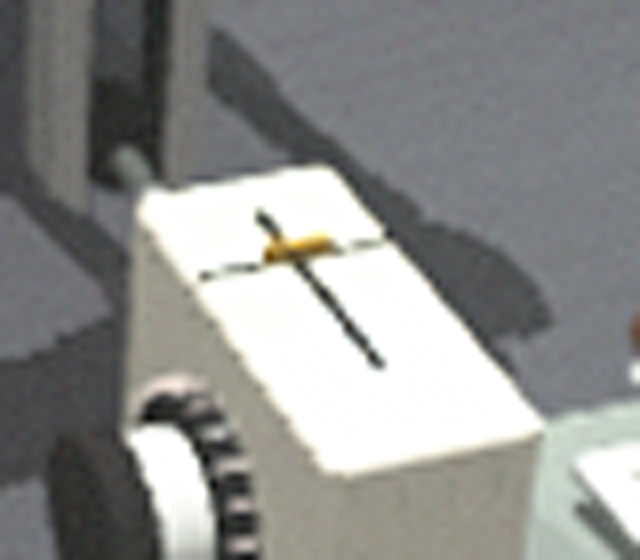

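Pointer stable at the line, the wrist shows about 9 N of horizontal pull, vial in the rests and the standing vials upright. Handing in.

```bash
python3 -c "
from bench import robot
print(robot.hand_in())"
```

```text
the job is handed in; nothing more can be done
None
```

The fallen vial lies across both V rests, released. The tint slide is held out with the pointer at the engraved line, and I handed the job in at about 24 s of the 64 s. No verdict is reported.

**Final checks**
- **Slide:** the fingers are closed on the knob at a 40 N grip setting, and the wrist shows about 9 N of horizontal force, close to the spring's 8.3 N. The tool moved about 39.4 mm with the knob. Pictures from the top and scene cameras put the pointer within about 1 mm of the line, and the scene picture showed it unmoved over the last second.
- **Vial:** it looks level and in line with the viewer in the wrist and scene pictures. I estimate it sits about 3 mm off centre along its own axis, against 12 mm allowed. I did not shift it.
- **Bench:** the last scene picture shows the three standing vials upright, and the jar and paddle where they were.

**What went wrong or disagreed**
- **First grasp missed:** the fingers closed on nothing and the vial did not move. Two camera views put the real fingertips about 20 mm short of the stated TCP. I went about 18 mm lower and the second grasp held.
- **Cameras disagreed:** the top and wrist cameras differed by up to 4 mm sideways at the viewer. I placed the vial using close wrist views of the rests and plate instead.
- **Unexplained force:** while holding the slide, the wrist also showed about 8 N downward and 3.5 N sideways. I think it comes from holding the knob slightly off centre, and it is far below the limits.

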